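# Weigh out a batch of short bolts with the scoop and the dial scale

### The arm

A 6-joint arm with a two-finger parallel gripper is mounted at the origin on a cart in front of the work surface, level with it; the furniture and walls round the work are solid. World frame = base frame: x ahead of the robot, y to its left, z up, the work surface at z = 0. Lengths are in m, angles in degrees, forces in N, time in s.
With the tool pointing down it reaches from about 0.275 to 0.75 m from the base axis. Payload 10.2 kg.
Tool frame: the origin (TCP) lies at the very end of the fingers, on their centre line; the grasp point (between the pads) lies 19 mm behind it; z points along the fingers, y is the direction in which the jaws open and shut (so a half turn about z gives the same grasp; the last joint's range is limited). The gripper opens to 88 mm and grips with 3 to 60 N. Pads are 18 mm wide; open, the fingers measure 123 mm over their backs; the gripper's body (75 mm by 187 mm) begins 45 mm behind the grasp point.
Start: joints at [60.653, 17.928, 85.812, -0, 76.261, -12.8], TCP at [0.15, 0.503, 0.239] pointing down, gripper open.
Joint ranges: [-168.41, 168.41], [-55.51, 124.54], [10.69, 146.95], [-70.63, 250.63], [1, 178], [-165.06, 165.06]. Speed limits (degrees/s): [136.94, 136.94, 172.46, 180, 180, 180].

### API

Orientations are given as [roll, pitch, yaw] about the fixed x, y, z axes, in that order (R = Rz(yaw) Ry(pitch) Rx(roll)).
In Python, from workcell import read_state, viewer, robot, look_for, place_of gives the robot as it stands.
- The arm moves only by the tool apply_moves, never from a script. Its argument "rows" is a list of rows, each an object with "translation": the shift along the tool's x, y, z in mm, a list of three; "roll": the turn about the tool's z in rad; "gripper": the finger opening in mm, from 0 to 88.1. A call has 1 to 12 rows; each row is the pose to reach, as a shift and turn from the pose commanded when the call began, along the tool's axes at that moment; what a row does not reach only later rows make up. A row lasts 1/10 s, in which the tool goes at most 50 mm and 8.59 degrees, less where a joint would pass 70% of its speed; a pose out of reach is approached as far as the arm can. A call with a gripper value outside its range is refused whole. The fingers move at their own pace and stop on an object; "grip_force" is the grip in N (left out, the last holds). Time passes only in rows, so rows that repeat a pose let the fingers close. It gives the time, the measured TCP pose, the force and the opening at its end, in the units of the state.
- read_state(): the state, without advancing time (a new reading comes with each control period).
- viewer.grab_frame(name): name is "scene" or "side" or "wrist"; returns (picture, depth): 384x512x3 uint8, red, green, blue; 384x512 float32, m along the optical axis (not along the pixel's ray), 0 where there is no reading.
- viewer.camera_info(name): a dict with "fx", "fy", "cx", "cy" (pixels), "rvec" (rotation vector, rad) and "tvec" (3), from world to camera coordinates, as OpenCV has them. Camera axes: x right, y down, z forward; pixel columns grow to the right and rows downward; lengths in m; the calibration is good to about 2 mm. A picture is of the moment at which its call begins: read the wrist's pose just before it. camera_info takes no time and is no camera call; for the wrist camera it gives the pose at the moment of the call.
- robot.sign_off(): hands the job in, once; it reports no verdict.
Trained networks look in the newest picture that a camera, given by its name, has taken for a name from the list of things; names that differ only in an ending like _2 or _b are one class to them, and where a whole thing is asked for, a point or a joint stands for the part that bears it (a point fixed in the world has none). Each returns a list of dicts, best first, with "score" (0 to 1); they miss things now and then, are a little off and sometimes report something else, mostly with a low value. They report only what shows in the picture. A call takes as long as a camera call.
- look_for(camera, target): "point" ([x, y, z] in m, in world coordinates, good to about 4 mm: the middle of the surface that is visible of it).
- place_of(camera, target): "point" ([x, y, z] in m, in world coordinates, good to about 4 mm: a listed point, or the origin of a listed thing).
The state is a dict: "clock": time; "qpos": joint angles; "qd": joint speeds; "effort": joint torques, N m; "tcp_pos": TCP position; "tcp_rot": TCP orientation; "ft_force": force on the tool from outside, world axes, zero at the start; "wrist_torque": the same for the moment, N m; "grip_width": opening from 0.0 (shut) to 1.0 (fully open).
Only numpy, scipy, OpenCV 4.12 (cv2) and the standard library are available. Lean on these libraries where they do the work, as an engineer would, in place of code of your own. Each camera call takes 0.05 s, during which the arm holds its last target.

### The job

Weigh out a batch of bolts: take the scoop, scoop bolts from the blue stock bin and tip them into the pan of the scale until its needle stands in the green band. Then lay the scoop down flat on the table, bowl up. Move the bolts with the scoop only, never with the gripper, let none end up anywhere but in the bin or the pan, and leave the tin cup, the spray can and the black bracket where they stand.

Things in the scene. Friction and masses are not known exactly. Their poses are not given: they have to be found in the camera images.
- stock_bin: Blue picking bin, fixed. Origin at the footprint's centre, on the table; +x to its high back, z up; the low open front faces -x, to the robot. Outside x = -112 to +102 mm, 110 wide; inside 104 wide (y = +-52). Flat floor 4 mm above the table from x = -109 to +20, 84 wide between 10 mm bevels along the sides; then it sweeps up. Front lip 14 high, 3 thick; side walls rise straight from 26 high at the front to 116 at x = 94; back 116.
- bin_sweep (a point): Where the bin's flat floor ends, in its middle: 20 mm ahead of the bin's origin, 4 above the table. From here the floor sweeps up to the back through the points (x from the bin's origin, height above the table) (40, 10), (60, 26), (75, 45), (94, 85) mm. Bolts pushed up it end in a scoop that follows it and is tilted nose up by 20 to 25 degrees.
- scale: White dial spring scale with a round steel pan, fixed to the table. Origin on the table, straight under the pan's centre; +x away from the dial. The housing reaches from x = -135 to +68 mm, 144 wide, 68 high; its sloping front at -x carries the dial.
- pan_floor (a point): Centre of the inner floor of the scale's pan, 93 mm above the table when empty (up to 17 mm lower when loaded: it sinks about 1.6 mm per bolt). The pan is round, open at the top, its rim 27 mm above this point and 146 mm in diameter, its flat floor about 90 mm in diameter.
- scale_needle (a joint): Angle of the scale's red needle in rad: 0 for the empty pan, growing clockwise as seen from the front. Each bolt in the pan adds 0.47. The green band begins at 1.30 and runs to the end of the dial (4.7), so three bolts or more bring the needle into it.
- scoop: Flat-bottomed aluminium hand scoop with a black rubber handle, 70 to 120 g, loose, lying flat on the table. Origin at the centre of the bowl's underside; +x to the nose, z up. Bowl from x = -48 (back wall, 52 high) to +50 mm (nose); outside 84 wide from the back to x = 12, 76 at the nose. Side rims 52 high at the back, 48 at x = 12, 7 at the nose. Floor 2.5 thick, 1.8 at the nose.
- scoop_grip (a point): Centre of the scoop's handle sleeve, 94 mm behind the scoop's origin, 64 above its underside. The sleeve is 78 long, 18 wide (along the scoop's y: grip across this) and 28 thick, and rises away from the bowl at 35 degrees; its upper end is 126 behind the origin, 87 up. Grip firmly (40 to 60 N): it can turn in the fingers when the nose is pushed.
- scoop_nose (a point): Middle of the scoop's front edge, at its underside, 50 mm ahead of the scoop's origin. Bolts stay in the scoop when it is carried nose up by 20 to 25 degrees (they may roll out of it when level), and slide out over the nose when it is tipped nose down by 40 degrees or more.
- bolt_1: One of nine alike short steel flange bolts, loose in the bin, 25 g. Origin at the centre of the head's flat face, z along the shank; 27 mm long, flange 24 mm in diameter.
- bolt_2: As bolt_1.
- bolt_3: As bolt_1.
- bolt_4: As bolt_1.
- bolt_5: As bolt_1.
- bolt_6: As bolt_1.
- bolt_7: As bolt_1.
- bolt_8: As bolt_1.
- bolt_9: As bolt_1.
- parts_cup: Bystander: tin cup, 76 mm wide, 61 high, loose. Origin at the centre of its underside.
- spray_black: Bystander: black spray can, 67 mm wide, 200 high, loose. Origin at the centre of its underside.
- bracket: Bystander: black folded steel bracket, 53 x 87 x 32 mm, lying loose. Origin at the centre of its underside.

How it is judged (in metres and radians):
On the way, in this order (a step that is already met when the one before it is completed fails the run):
1. the scoop, with at least one bolt lying in it, is lifted clear above the bin (height (world z) of scoop above 0.11 m and ((x of bolt_1 in the frame of scoop between -0.05 and 0.055 m and y of bolt_1 in the frame of scoop between -0.045 and 0.045 m and z of bolt_1 in the frame of scoop between 0 and 0.055 m) or (x of bolt_2 in the frame of scoop between -0.05 and 0.055 m and y of bolt_2 in the frame of scoop between -0.045 and 0.045 m and z of bolt_2 in the frame of scoop between 0 and 0.055 m) or (x of bolt_3 in the frame of scoop between -0.05 and 0.055 m and y of bolt_3 in the frame of scoop between -0.045 and 0.045 m and z of bolt_3 in the frame of scoop between 0 and 0.055 m) or (x of bolt_4 in the frame of scoop between -0.05 and 0.055 m and y of bolt_4 in the frame of scoop between -0.045 and 0.045 m and z of bolt_4 in the frame of scoop between 0 and 0.055 m) or (x of bolt_5 in the frame of scoop between -0.05 and 0.055 m and y of bolt_5 in the frame of scoop between -0.045 and 0.045 m and z of bolt_5 in the frame of scoop between 0 and 0.055 m) or (x of bolt_6 in the frame of scoop between -0.05 and 0.055 m and y of bolt_6 in the frame of scoop between -0.045 and 0.045 m and z of bolt_6 in the frame of scoop between 0 and 0.055 m) or (x of bolt_7 in the frame of scoop between -0.05 and 0.055 m and y of bolt_7 in the frame of scoop between -0.045 and 0.045 m and z of bolt_7 in the frame of scoop between 0 and 0.055 m) or (x of bolt_8 in the frame of scoop between -0.05 and 0.055 m and y of bolt_8 in the frame of scoop between -0.045 and 0.045 m and z of bolt_8 in the frame of scoop between 0 and 0.055 m) or (x of bolt_9 in the frame of scoop between -0.05 and 0.055 m and y of bolt_9 in the frame of scoop between -0.045 and 0.045 m and z of bolt_9 in the frame of scoop between 0 and 0.055 m))), for 0.2 s.
2. enough bolts lie in the pan: the needle stands in the green band while neither scoop nor gripper touches the scale (value of joint scale_needle above 1.3 rad and contact force between each of scoop, the fingers, the arm and scale below 0.05 N), for 0.4 s.
At the end, for the whole second after the job is handed in: The needle stands in the green band (over 1.30 rad), every bolt lies in the bin or in the pan, and the scoop lies released on the table, bowl up (within 6 degrees of level), at rest (value of joint scale_needle above 1.3 rad and velocity of joint scale_needle below 0.3 rad/s and ((x of bolt_1 in the frame of stock_bin between -0.112 and 0.1 m and y of bolt_1 in the frame of stock_bin between -0.055 and 0.055 m and z of bolt_1 in the frame of stock_bin between 0 and 0.1 m) or (horizontal distance between bolt_1 and pan_floor below 0.075 m and z of bolt_1 in the frame of pan_floor between -0.005 and 0.055 m)) and ((x of bolt_2 in the frame of stock_bin between -0.112 and 0.1 m and y of bolt_2 in the frame of stock_bin between -0.055 and 0.055 m and z of bolt_2 in the frame of stock_bin between 0 and 0.1 m) or (horizontal distance between bolt_2 and pan_floor below 0.075 m and z of bolt_2 in the frame of pan_floor between -0.005 and 0.055 m)) and ((x of bolt_3 in the frame of stock_bin between -0.112 and 0.1 m and y of bolt_3 in the frame of stock_bin between -0.055 and 0.055 m and z of bolt_3 in the frame of stock_bin between 0 and 0.1 m) or (horizontal distance between bolt_3 and pan_floor below 0.075 m and z of bolt_3 in the frame of pan_floor between -0.005 and 0.055 m)) and ((x of bolt_4 in the frame of stock_bin between -0.112 and 0.1 m and y of bolt_4 in the frame of stock_bin between -0.055 and 0.055 m and z of bolt_4 in the frame of stock_bin between 0 and 0.1 m) or (horizontal distance between bolt_4 and pan_floor below 0.075 m and z of bolt_4 in the frame of pan_floor between -0.005 and 0.055 m)) and ((x of bolt_5 in the frame of stock_bin between -0.112 and 0.1 m and y of bolt_5 in the frame of stock_bin between -0.055 and 0.055 m and z of bolt_5 in the frame of stock_bin between 0 and 0.1 m) or (horizontal distance between bolt_5 and pan_floor below 0.075 m and z of bolt_5 in the frame of pan_floor between -0.005 and 0.055 m)) and ((x of bolt_6 in the frame of stock_bin between -0.112 and 0.1 m and y of bolt_6 in the frame of stock_bin between -0.055 and 0.055 m and z of bolt_6 in the frame of stock_bin between 0 and 0.1 m) or (horizontal distance between bolt_6 and pan_floor below 0.075 m and z of bolt_6 in the frame of pan_floor between -0.005 and 0.055 m)) and ((x of bolt_7 in the frame of stock_bin between -0.112 and 0.1 m and y of bolt_7 in the frame of stock_bin between -0.055 and 0.055 m and z of bolt_7 in the frame of stock_bin between 0 and 0.1 m) or (horizontal distance between bolt_7 and pan_floor below 0.075 m and z of bolt_7 in the frame of pan_floor between -0.005 and 0.055 m)) and ((x of bolt_8 in the frame of stock_bin between -0.112 and 0.1 m and y of bolt_8 in the frame of stock_bin between -0.055 and 0.055 m and z of bolt_8 in the frame of stock_bin between 0 and 0.1 m) or (horizontal distance between bolt_8 and pan_floor below 0.075 m and z of bolt_8 in the frame of pan_floor between -0.005 and 0.055 m)) and ((x of bolt_9 in the frame of stock_bin between -0.112 and 0.1 m and y of bolt_9 in the frame of stock_bin between -0.055 and 0.055 m and z of bolt_9 in the frame of stock_bin between 0 and 0.1 m) or (horizontal distance between bolt_9 and pan_floor below 0.075 m and z of bolt_9 in the frame of pan_floor between -0.005 and 0.055 m)) and angle between scoop's own z axis and vertical below 0.1 rad and height (world z) of scoop below 0.01 m and linear speed of scoop below 0.02 m/s and contact force between scoop and scale below 0.05 N); the robot touches nothing.
It fails at once if the gripper touches a bolt (contact force between the fingers and bolt_1 above 0.5 N or contact force between the fingers and bolt_2 above 0.5 N or contact force between the fingers and bolt_3 above 0.5 N or contact force between the fingers and bolt_4 above 0.5 N or contact force between the fingers and bolt_5 above 0.5 N or contact force between the fingers and bolt_6 above 0.5 N or contact force between the fingers and bolt_7 above 0.5 N or contact force between the fingers and bolt_8 above 0.5 N or contact force between the fingers and bolt_9 above 0.5 N).
It fails at once if a bystander (tin cup, spray can, black bracket) is shifted by more than 30 mm or tipped over (distance of any of parts_cup, spray_black, bracket from where it was at the start of the episode above 0.03 m or angle between any of parts_cup, spray_black, bracket's own z axis and vertical above 0.5 rad).
It also fails if it takes over 72 s, if anything falls off the work surface, if the arm or the gripper's body presses on something with over 40 N, if the wrist force passes 120 N, or if a joint passes its speed limit or range.

## Working session

There is one attempt and no reset: what is moved stays moved. The work goes in short steps, Python scripts to look and compute and a tool call to move; the robot and the scene stay as the last step left them, time stands still between calls to the robot, and variables do not carry over. Pictures are saved under pics/ and viewed, and the job is handed in when it is done.

Besides the shell and the picture viewer there is one more tool, called after "Call:" as a command line: name --argument value ..., lists and objects as JSON in quotes. apply_moves: Moves the arm, as the interface text tells. Its arguments: {"type":"object","properties":{"rows":{"type":"array","items":{"type":"object","properties":{"translation":{"type":"array","items":{"type":"number"}},"roll":{"type":"number"},"gripper":{"type":"number"}}}},"grip_force":{"type":"number"}},"required":["rows"]}

```bash
mkdir -p pics; ls; cat > h.py <<'E'
import numpy as np, cv2
from workcell import read_state, viewer, robot, look_for, place_of
def save(cam,name):
    p,d=viewer.grab_frame(cam); cv2.imwrite(f'pics/{name}.png',p[:,:,::-1]); return p,d
def unproj(cam,u,v,z):
    i=viewer.camera_info(cam);R,_=cv2.Rodrigues(np.array(i['rvec'],float))
    c=np.array([(u-i['cx'])/i['fx']*z,(v-i['cy'])/i['fy']*z,z]);return R.T@(c-np.array(i['tvec']).ravel())
E
python3 - <<'E'
from h import *
np.set_printoptions(precision=4,suppress=True)
s=read_state();print({k:np.round(v,4) for k,v in s.items()})
for c in('scene','side','wrist'):
    save(c,c+'0')
for c in ('scene','side'):
  for t in ('stock_bin','bin_sweep','scale','pan_floor','scoop','scoop_grip','scoop_nose','parts_cup','spray_black','bracket','bolt_1'):
    if c=='side' and t not in('scoop_grip','scoop_nose','scoop','pan_floor','bin_sweep'):continue
    r=place_of(c,t); print(c,t,[(np.round(x['point'],3).tolist(),round(x['score'],2)) for x in r[:10]])
print(read_state()['clock'])
E
```

```text
pics
{'clock': np.float64(0.0), 'qpos': array([ 60.6513,  17.9589,  85.8542,  -0.0004,  76.2592, -12.8013]), 'qd': array([-0.0037,  0.0165,  0.0338,  0.0013, -0.0902,  0.0505]), 'effort': array([  0.0005, -40.2209, -25.2264,   0.0694,   0.0353,  -0.0001]), 'tcp_pos': array([0.1494, 0.503 , 0.2382]), 'tcp_rot': array([-179.9294,   -0.0156,  163.4527]), 'ft_force': array([-0.0201,  0.4407,  0.3238]), 'wrist_torque': array([-0.0358,  0.0008, -0.0203]), 'grip_width': np.float64(0.998)}
scene stock_bin [([0.628, -0.048, 0.003], 0.76)]
scene bin_sweep [([0.642, -0.039, 0.002], 0.6)]
scene scale [([0.589, 0.27, -0.003], 0.58)]
scene pan_floor [([0.593, 0.274, 0.092], 0.87), ([0.5, -0.161, -0.001], 0.51)]
scene scoop [([0.452, -0.178, 0.002], 0.62)]
scene scoop_grip [([0.361, -0.208, 0.067], 0.88)]
scene scoop_nose [([0.502, -0.16, -0.001], 0.95)]
scene parts_cup [([0.457, -0.18, 0.003], 0.5)]
scene spray_black [([0.796, 0.141, -0.0], 0.62)]
scene bracket [([0.406, 0.039, -0.004], 0.63), ([0.36, -0.211, 0.065], 0.24)]
scene bolt_1 [([0.595, -0.084, 0.019], 0.62), ([0.59, -0.008, 0.019], 0.56), ([0.568, -0.026, 0.018], 0.54), ([0.607, -0.055, 0.018], 0.54), ([0.621, -0.079, 0.018], 0.48), ([0.632, -0.006, 0.017], 0.47), ([0.641, -0.037, 0.016], 0.42), ([0.557, -0.086, 0.014], 0.4), ([0.548, -0.068, 0.018], 0.38)]
side bin_sweep [([0.646, -0.04, 0.007], 0.73), ([0.449, -0.173, -0.0], 0.18)]
side pan_floor [([0.598, 0.269, 0.09], 0.69), ([0.817, 0.048, -0.002], 0.54)]
side scoop [([0.45, -0.173, 0.001], 0.94), ([0.619, -0.077, 0.019], 0.52)]
side scoop_grip [([0.363, -0.207, 0.065], 0.7)]
side scoop_nose [([0.499, -0.156, 0.001], 0.84), ([0.596, 0.272, 0.092], 0.41), ([0.8, 0.143, -0.003], 0.39)]
0.95
```

View pics/scene0.png

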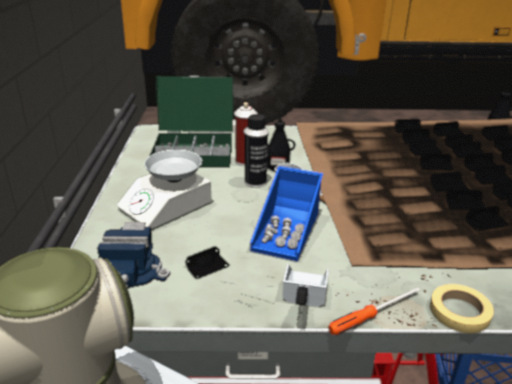

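View pics/side0.png

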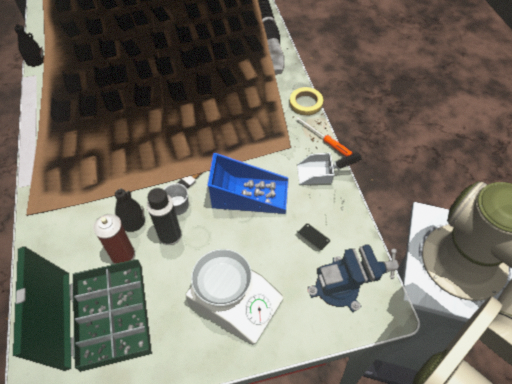

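View pics/wrist0.png

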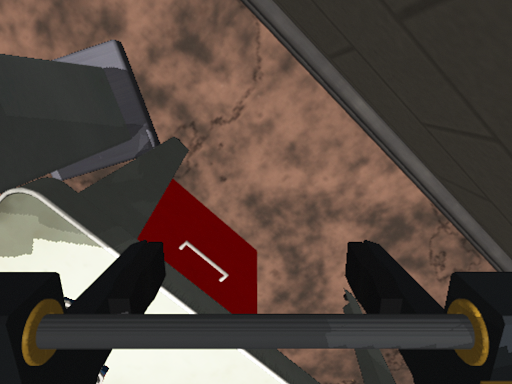

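```bash
python3 - <<'E'
from h import *
np.set_printoptions(precision=3,suppress=True)
P={}
for c in ('scene','side'):
    p,d=save(c,c+'1'); i=viewer.camera_info(c);R,_=cv2.Rodrigues(np.array(i['rvec'],float))
    v,u=np.mgrid[:384,:512]; z=d
    C=np.stack([(u-i['cx'])/i['fx']*z,(v-i['cy'])/i['fy']*z,z],-1)
    W=(C-np.array(i['tvec']).ravel())@R
    np.savez(c+'.npz',W=W,p=p,d=d)
    r,g,b=[p[...,k].astype(int) for k in range(3)]
    m=(b>r+70)&(b>g+40)&(d>0)&(W[...,0]<.8)&(W[...,0]>.45)&(abs(W[...,1]+.05)<.15)
    X=W[m]; print(c,m.sum(),X.min(0),X.max(0))
    P[c]=X
X=np.vstack(list(P.values()))
rect=cv2.minAreaRect(X[:,:2].astype(np.float32)*1000); print(rect, cv2.boxPoints(rect))
for t in ('parts_cup',):
  for f in (place_of,look_for):
    for c in('scene','side'):
      print([(np.round(x['point'],3).tolist(),round(x['score'],2)) for x in f(c,t)[:4]])
z=np.load('scene.npz');W=z['W'];print('vise',W[235:285:10,100:170:10].reshape(-1,3))
# scoop handle dark pix
E
python3 - <<'E'
import cv2
a=cv2.imread('pics/side1.png')[140:270,160:380]
cv2.imwrite('pics/side1z.png',cv2.resize(a,None,fx=3.5,fy=3.5,interpolation=2))
E
```

```text
scene 3524 [ 0.5   -0.124 -0.001] [0.734 0.025 0.119]
side 1798 [ 0.504 -0.154 -0.001] [0.771 0.027 0.125]
((635.1133422851562, -78.73280334472656), (249.2586212158203, 188.28038024902344), 8.516535758972168) [[ 497.917   -4.088]
 [ 525.8   -190.292]
 [ 772.31  -153.378]
 [ 744.427   32.826]]
[]
[([0.818, 0.051, -0.0], 0.76), ([0.797, 0.143, -0.002], 0.3)]
[([0.843, 0.064, 0.058], 0.59), ([0.407, 0.043, 0.007], 0.38)]
[([0.815, 0.028, 0.034], 0.69)]
vise [[ 0.375  0.326 -0.   ]
 [ 0.272  0.174  0.115]
 [ 0.282  0.156  0.116]
 [ 0.293  0.14   0.115]
 [ 0.303  0.124  0.115]
 [ 0.367  0.158  0.065]
 [ 0.452  0.207 -0.004]
 [ 0.238  0.167  0.115]
 [ 0.245  0.147  0.118]
 [ 0.254  0.13   0.119]
 [ 0.264  0.114  0.118]
 [ 0.275  0.099  0.117]
 [ 0.345  0.14   0.058]
 [ 0.417  0.178 -0.001]
 [ 0.225  0.156  0.104]
 [ 0.236  0.141  0.102]
 [ 0.244  0.123  0.104]
 [ 0.253  0.106  0.105]
 [ 0.264  0.09   0.104]
 [ 0.334  0.133  0.042]
 [ 0.389  0.155 -0.002]
 [ 0.065 -0.034  0.265]
 [ 0.074 -0.043  0.262]
 [ 0.238  0.12   0.085]
 [ 0.248  0.105  0.085]
 [ 0.29   0.121  0.05 ]
 [ 0.322  0.124  0.027]
 [-0.293 -0.473  0.684]
 [ 0.051 -0.048  0.263]
 [ 0.06  -0.057  0.261]
 [ 0.083 -0.05   0.242]
 [ 0.24   0.1    0.068]
 [-0.293 -0.473  0.684]
 [ 0.308  0.115  0.013]
 [ 0.319  0.096  0.014]]
```

View pics/side1z.png

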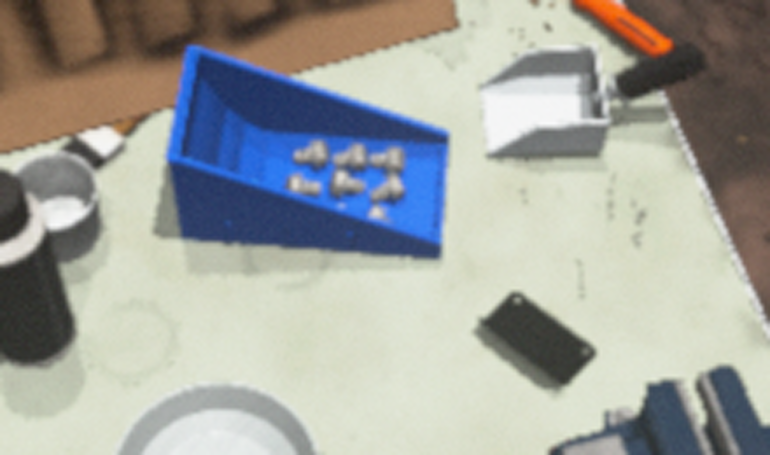

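```bash
python3 - <<'E'
from h import *
from scipy.optimize import minimize
np.set_printoptions(precision=4,suppress=True)
X=[]
for c in ('scene','side'):
    z=np.load(c+'.npz');W=z['W'];p=z['p'].astype(int);r,g,b=p[...,0],p[...,1],p[...,2]
    m=(b>r+70)&(b>g+40)&(W[...,0]<.8)&(W[...,0]>.45)&(W[...,1]>-.16)&(W[...,1]<.06)&(W[...,2]>.006)
    m=cv2.erode(m.astype(np.uint8),np.ones((2,2)))>0
    X.append(W[m])
    print(len(X[-1]))
def loc(q,X):
    x,y,a=q;c,s=np.cos(a),np.sin(a);d=X[:,:2]-[x,y];return np.c_[d[:,0]*c+d[:,1]*s,-d[:,0]*s+d[:,1]*c]
def cost(q,X):
    L=loc(q,X);z=X[:,2]
    f=np.interp(L[:,0],[-.109,.02,.04,.06,.075,.094],[.004,.004,.010,.026,.045,.085])
    d=np.stack([abs(z-f),abs(abs(L[:,1])-.052),abs(abs(L[:,1])-.055),abs(L[:,0]-.102),abs(L[:,0]+.112),abs(L[:,0]+.109),abs(z-(f))*.9],1).min(1)
    out=np.maximum(0,abs(L[:,1])-.055)+np.maximum(0,L[:,0]-.102)+np.maximum(0,-.112-L[:,0])
    return np.minimum(d,.01).mean()+2*np.minimum(out,.02).mean()
for S in (X[0],X[1],np.vstack(X)):
    best=min((minimize(cost,[.628,-.046,a],args=(S,),method='Nelder-Mead',options=dict(xatol=1e-5,fatol=1e-8)) for a in (0,.1,.2,.3)),key=lambda r:r.fun)
    print(best.x,np.degrees(best.x[2]),best.fun, best.x[:2]+.02*np.array([np.cos(best.x[2]),np.sin(best.x[2])]))
q=best.x
B=np.array([[.595,-.084],[.59,-.008],[.568,-.026],[.607,-.055],[.621,-.079],[.632,-.006],[.641,-.037],[.557,-.086],[.548,-.068]])
print(loc(q,B))
# scoop
print(np.degrees(np.arctan2(-.16+.208,.502-.361)),np.degrees(np.arctan2(-.156+.207,.499-.363)))
z=np.load('side.npz');W=z['W'];p=z['p'].astype(int)
m=(p.sum(2)<120)&(W[...,0]>.3)&(W[...,0]<.42)&(abs(W[...,1]+.21)<.06)&(W[...,2]>.03)
H=W[m];print(m.sum(),H.mean(0),H.min(0),H.max(0));v=np.linalg.svd(H-H.mean(0))[2][0];print(v,np.degrees(np.arctan2(v[1],v[0])))
E
```

```text
2543
995
[ 0.625  -0.0496  0.1829] 10.478062431515356 0.0032957655607355144 [ 0.6446 -0.0459]
[ 0.6226 -0.0451  0.1903] 10.902123986737385 0.0019913786018400993 [ 0.6422 -0.0413]
[ 0.6238 -0.0473  0.1872] 10.726494701853268 0.0032502549253827532 [ 0.6434 -0.0436]
[[-0.0351 -0.0307]
 [-0.0259  0.0449]
 [-0.0509  0.0313]
 [-0.0179 -0.0045]
 [-0.0087 -0.0306]
 [ 0.0157  0.039 ]
 [ 0.0188  0.0069]
 [-0.0728 -0.0256]
 [-0.0783 -0.0063]]
18.79988515865265 20.55604521958346
5 [ 0.3501 -0.2002  0.0727] [ 0.3421 -0.2043  0.0546] [ 0.3704 -0.1929  0.0845]
[ 0.6565  0.2554 -0.7098] 21.258787654268072
```

```bash
cat >> h.py <<'E'
from scipy.spatial.transform import Rotation as Ro
def tr(x,y,z,yaw,base=None):
    """print tool shift(mm) & roll(rad) from current (or base=(x,y,z,yaw)) to TCP target"""
    if base is None:
        s=read_state(); p=np.array(s['tcp_pos']);a=s['tcp_rot'][2]
    else: p=np.array(base[:3]);a=base[3]
    a=np.radians(a); X=np.array([np.cos(a),np.sin(a),0]);Y=np.array([np.sin(a),-np.cos(a),0]);Z=np.array([0,0,-1])
    d=np.array([x,y,z])-p
    r=-(yaw-np.degrees(a)); r=(r+180)%360-180
    print('T',np.round([d@X*1000,d@Y*1000,d@Z*1000],1).tolist(),'roll',round(np.radians(r),4))
E
python3 - <<'E'
from h import *
tr(.38,.10,.2,65); tr(.362,-.2075,.2,19.7,(.38,.10,.2,65))
E
```

```text
T [-335.8, -320.9, 38.7] roll 1.7184
T [-286.3, 113.6, 0.0] roll 0.7906
```

Call:
apply_moves --rows '[{"translation": [-336,-321,39],"roll": 1.718,"gripper": 60},{"translation": [-336,-321,39],"roll": 1.718,"gripper": 60},{"translation": [-336,-321,39],"roll": 1.718,"gripper": 60},{"translation": [-336,-321,39],"roll": 1.718,"gripper": 60},{"translation": [-336,-321,39],"roll": 1.718,"gripper": 60},{"translation": [-336,-321,39],"roll": 1.718,"gripper": 60},{"translation": [-336,-321,39],"roll": 1.718,"gripper": 60},{"translation": [-336,-321,39],"roll": 1.718,"gripper": 60},{"translation": [-336,-321,39],"roll": 1.718,"gripper": 60},{"translation": [-336,-321,39],"roll": 1.718,"gripper": 60},{"translation": [-336,-321,39],"roll": 1.718,"gripper": 60},{"translation": [-336,-321,39],"roll": 1.718,"gripper": 60}]'

```text
clock: 2.45
tcp_pos: [0.3805, 0.0992, 0.1997]
tcp_rot: [-180.0, 0.0, 64.6]
ft_force: [-0.1, 0.1, -0.6]
grip_width: 0.682
```

```bash
python3 - <<'E'
from h import *
s=read_state();print(s['tcp_pos'],s['tcp_rot'])
tr(.362,-.2075,.15,19.7)
E
```

```text
[0.38046639 0.09918146 0.19969705] [-1.79994862e+02  1.24160163e-03  6.46245102e+01]
T [-285.0, 114.7, 49.7] roll 0.7841
```

Call:
apply_moves --rows '[{"translation": [-285,115,50],"roll": 0.785,"gripper": 60},{"translation": [-285,115,50],"roll": 0.785,"gripper": 60},{"translation": [-285,115,50],"roll": 0.785,"gripper": 60},{"translation": [-285,115,50],"roll": 0.785,"gripper": 60},{"translation": [-285,115,50],"roll": 0.785,"gripper": 60},{"translation": [-285,115,50],"roll": 0.785,"gripper": 60},{"translation": [-285,115,50],"roll": 0.785,"gripper": 60},{"translation": [-285,115,50],"roll": 0.785,"gripper": 60}]'

```text
clock: 3.25
tcp_pos: [0.3638, -0.208, 0.1494]
tcp_rot: [-180.0, 0.0, 19.9]
ft_force: [0.1, 0.4, -0.2]
grip_width: 0.681
```

```bash
python3 - <<'E'
from h import *
save('wrist','w2')
for t in ('scoop_grip','scoop_nose','scoop'):
    print(t,[(np.round(x['point'],4).tolist(),round(x['score'],2)) for x in place_of('wrist',t)[:3]])
i=viewer.camera_info('wrist');R,_=cv2.Rodrigues(np.array(i['rvec'],float));print('cam pos',-R.T@np.array(i['tvec']).ravel(),R)
s=read_state();print(s['tcp_pos'],s['tcp_rot'],s['ft_force'])
E
```

```text
scoop_grip [([0.3589, -0.2053, 0.0678], 0.73)]
scoop_nose []
scoop [([0.4525, -0.1779, 0.0002], 0.63)]
cam pos [ 0.43798988 -0.1786062   0.2964358 ] [[ 3.46314337e-01 -9.38118500e-01  2.43131683e-04]
 [-8.93397185e-01 -3.29725999e-01  3.05159359e-01]
 [-2.86195474e-01 -1.05898274e-01 -9.52301269e-01]]
[ 0.36436046 -0.20565915  0.15003869] [ 1.79988275e+02 -1.38983305e-02  2.01672235e+01] [ 0.61677194 -0.33513962 -0.03854777]
```

View pics/w2.png

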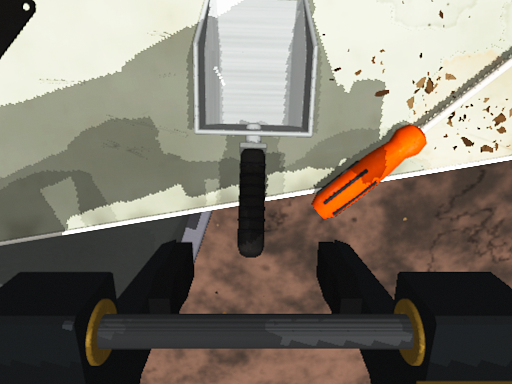

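Call:
apply_moves --rows '[{"translation": [-2,-2,30],"roll": 0,"gripper": 42},{"translation": [-2,-2,60],"roll": 0,"gripper": 42},{"translation": [-2,-2,90],"roll": 0,"gripper": 42},{"translation": [-2,-2,105],"roll": 0,"gripper": 42},{"translation": [-2,-2,105],"roll": 0,"gripper": 42},{"translation": [-2,-2,105],"roll": 0,"gripper": 10},{"translation": [-2,-2,105],"roll": 0,"gripper": 10},{"translation": [-2,-2,105],"roll": 0,"gripper": 10},{"translation": [-2,-2,105],"roll": 0,"gripper": 10},{"translation": [-2,-2,105],"roll": 0,"gripper": 10}]' --grip_force 50

```text
clock: 4.45
tcp_pos: [0.3617, -0.2061, 0.0453]
tcp_rot: [179.9, -0.0, 20.0]
ft_force: [-2.0, 1.4, 6.6]
grip_width: 0.2
```

Call:
apply_moves --rows '[{"translation": [0,0,-20],"roll": 0,"gripper": 0},{"translation": [0,0,-60],"roll": 0,"gripper": 0},{"translation": [0,0,-100],"roll": 0,"gripper": 0},{"translation": [0,0,-140],"roll": 0,"gripper": 0},{"translation": [0,0,-140],"roll": 0,"gripper": 0}]' --grip_force 50

```text
clock: 4.95
tcp_pos: [0.3629, -0.2072, 0.1889]
tcp_rot: [179.5, -0.2, 20.0]
ft_force: [-0.5, 0.5, -1.8]
grip_width: 0.197
```

```bash
cat >> h.py <<'E'
def tilt(cam='scene',verbose=True):
    g=place_of(cam,'scoop_grip')[:1];n=place_of(cam,'scoop_nose')[:1];o=place_of(cam,'scoop')[:1]
    for t,r in (('grip',g),('nose',n),('org',o)):
        print(cam,t,[(np.round(x['point'],4).tolist(),round(x['score'],2)) for x in r])
    s=read_state();G=np.array(s['tcp_pos'])+[0,0,.019]
    if n:
        d=np.array(n[0]['point'])-G; print('  pitch from nose', round(np.degrees(np.arctan2(d[2],np.hypot(d[0],d[1])))+24,1),'len',round(np.linalg.norm(d),4),'az',round(np.degrees(np.arctan2(d[1],d[0])),1))
    if o:
        d=np.array(o[0]['point'])-G; print('  pitch from org', round(np.degrees(np.arctan2(d[2],np.hypot(d[0],d[1])))+34.2,1),'len',round(np.linalg.norm(d),4))
E
python3 - <<'E'
from h import *
save('scene','s3');save('side','d3');save('wrist','w3')
for c in('scene','side','wrist'):tilt(c)
s=read_state();print(s['clock'],s['tcp_pos'],s['tcp_rot'],s['ft_force'],s['wrist_torque'])
E
```

```text
scene grip [([0.3605, -0.2094, 0.2074], 0.68)]
scene nose [([0.5024, -0.1595, 0.1463], 0.63)]
scene org [([0.4553, -0.1772, 0.1427], 0.84)]
  pitch from nose 3.3 len 0.1589 az 18.0
  pitch from org 2.9 len 0.1151
side grip [([0.3643, -0.2101, 0.2029], 0.64)]
side nose []
side org [([0.6172, -0.0786, 0.0168], 0.64)]
  pitch from org 1.1 len 0.341
wrist grip [([0.3599, -0.2057, 0.2039], 0.97)]
wrist nose []
wrist org [([0.4487, -0.1739, 0.1397], 0.86)]
  pitch from org -0.3 len 0.1127
5.55 [ 0.36146042 -0.20579665  0.18446165] [-1.79971048e+02  1.30795641e-02  2.00412133e+01] [-0.15225247 -0.34064561 -0.94365613] [-0.10526166  0.21967577  0.02531197]
```

View pics/w3.png

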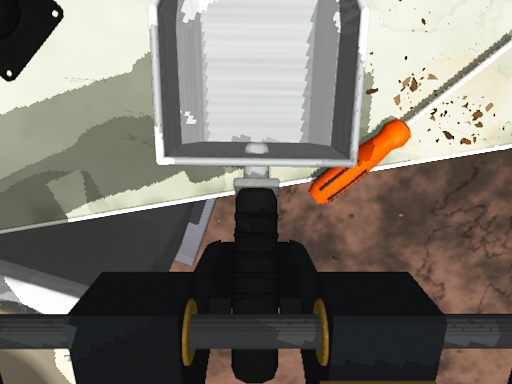

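View pics/s3.png

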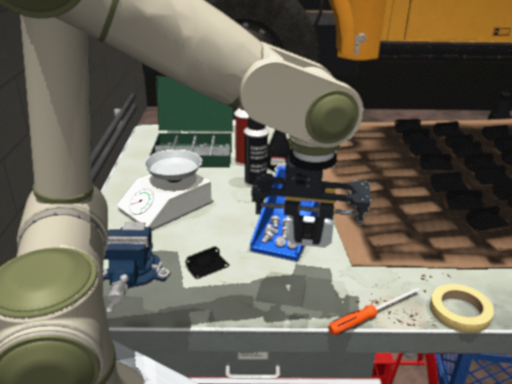

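Call:
apply_moves --rows '[{"translation": [0,0,0],"roll": 0,"gripper": 0},{"translation": [0,0,0],"roll": 0,"gripper": 0}]' --grip_force 12

```text
clock: 5.75
tcp_pos: [0.3615, -0.2058, 0.1847]
tcp_rot: [-180.0, 0.0, 20.0]
ft_force: [0.2, -1.3, -1.7]
grip_width: 0.206
```

```bash
cat >> h.py <<'E'
def wcloud():
    p,d=viewer.grab_frame('wrist');i=viewer.camera_info('wrist');s=read_state();R,_=cv2.Rodrigues(np.array(i['rvec'],float))
    v,u=np.mgrid[:384,:512]
    C=np.stack([(u-i['cx'])/i['fx']*d,(v-i['cy'])/i['fy']*d,d],-1)
    W=(C-np.array(i['tvec']).ravel())@R
    a=np.radians(s['tcp_rot'][2]);D=W-(np.array(s['tcp_pos'])+[0,0,.019])
    L=np.stack([D[...,0]*np.cos(a)+D[...,1]*np.sin(a),-D[...,0]*np.sin(a)+D[...,1]*np.cos(a),D[...,2]],-1)
    L[d<=0]=np.nan
    return p,L   # L: x ahead of grip, y left, z up rel. grip point
def wpitch(name=None):
    p,L=wcloud()
    if name: cv2.imwrite(f'pics/{name}.png',p[:,:,::-1])
    X=L.reshape(-1,3);X=X[np.isfinite(X).all(1)&(abs(X[:,1])<.034)&(np.hypot(X[:,0],X[:,2])<.165)&(np.hypot(X[:,0],X[:,2])>.07)]
    best=(0,)
    # floor line in scoop coords: z=-64+2.5=-61.5, x 46..144 ; test each pitch
    for q in np.arange(-75,40,.5):
        a=np.radians(q);xs=X[:,0]*np.cos(a)+X[:,2]*np.sin(a);zs=-X[:,0]*np.sin(a)+X[:,2]*np.cos(a)
        n=((abs(zs+.0615)<.002)&(xs>.048)&(xs<.145)).sum()
        if n>best[0]:best=(n,q)
    print('wrist pitch',best,'of',len(X)); return best
E
python3 - <<'E'
from h import *
wpitch('w4')
s=read_state();print(s['clock'],s['ft_force'],s['wrist_torque'],s['grip_width'])
E
```

```text
wrist pitch (np.int64(16939), np.float64(0.0)) of 34341
5.8 [ 0.13731498 -0.3385532  -1.81010645] [-0.01365507  0.21977107 -0.00840068] 0.20625125684532075
```

Pitch measurement works (0°). Loosen further.

Call:
apply_moves --rows '[{"translation": [0,0,0],"roll": 0,"gripper": 0},{"translation": [0,0,0],"roll": 0,"gripper": 0}]' --grip_force 6

```text
clock: 6.0
tcp_pos: [0.3615, -0.2058, 0.1847]
tcp_rot: [180.0, -0.0, 20.0]
ft_force: [-0.1, 0.1, -1.4]
grip_width: 0.2
```

```bash
python3 - <<'E'
from h import *
wpitch('w5')
E
```

```text
wrist pitch (np.int64(16999), np.float64(-0.5)) of 34277
```

Call:
apply_moves --rows '[{"translation": [0,0,0],"roll": 0,"gripper": 0},{"translation": [0,0,0],"roll": 0,"gripper": 0}]' --grip_force 3

```text
clock: 6.25
tcp_pos: [0.3615, -0.2059, 0.1847]
tcp_rot: [180.0, 0.0, 20.0]
ft_force: [-1.2, 0.2, -0.2]
grip_width: 0.2
```

```bash
python3 - <<'E'
from h import *
wpitch('w6')
E
```

```text
wrist pitch (np.int64(14849), np.float64(-17.5)) of 31721
```

Call:
apply_moves --rows '[{"translation": [0,0,0],"roll": 0,"gripper": 0}]' --grip_force 20

```text
clock: 6.4
tcp_pos: [0.3615, -0.2059, 0.1847]
tcp_rot: [-180.0, -0.0, 20.0]
ft_force: [-0.0, -0.1, -0.5]
grip_width: 0.2
```

```bash
python3 - <<'E'
from h import *
wpitch('w7')
s=read_state();print(s['clock'],s['tcp_pos'],s['tcp_rot'],s['ft_force'],s['wrist_torque'],s['grip_width'])
E
```

```text
wrist pitch (np.int64(14094), np.float64(-19.0)) of 30961
6.45 [ 0.36151782 -0.20585008  0.18473396] [1.79998194e+02 7.78629422e-04 2.00422561e+01] [-0.36664244  0.56006549 -1.92449049] [-0.02973024  0.2657267  -0.0234419 ] 0.20462327649508086
```

View pics/w7.png

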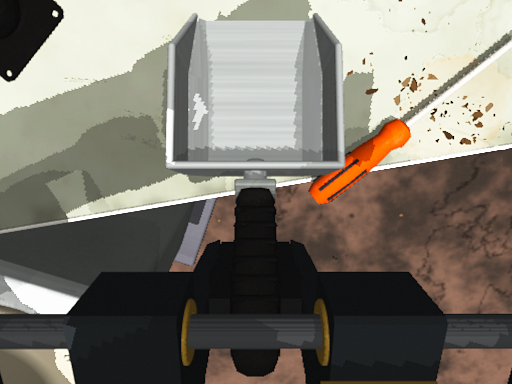

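Call:
apply_moves --rows '[{"translation": [0,0,0],"roll": 0,"gripper": 0},{"translation": [0,0,0],"roll": 0,"gripper": 0}]' --grip_force 3

```text
clock: 6.65
tcp_pos: [0.3615, -0.2058, 0.1847]
tcp_rot: [180.0, -0.0, 20.0]
ft_force: [0.1, 0.9, -1.6]
grip_width: 0.204
```

Call:
apply_moves --rows '[{"translation": [0,0,0],"roll": 0,"gripper": 0}]' --grip_force 20

```text
clock: 6.75
tcp_pos: [0.3615, -0.2059, 0.1847]
tcp_rot: [180.0, -0.0, 20.0]
ft_force: [-0.4, -0.4, -1.4]
grip_width: 0.202
```

```bash
python3 - <<'E'
from h import *
wpitch('w8')
E
```

```text
wrist pitch (np.int64(14023), np.float64(-19.0)) of 30960
```

Call:
apply_moves --rows '[{"translation": [0,0,0],"roll": 0,"gripper": 0},{"translation": [0,0,0],"roll": 0,"gripper": 0},{"translation": [0,0,0],"roll": 0,"gripper": 0},{"translation": [0,0,0],"roll": 0,"gripper": 0}]' --grip_force 3

```text
clock: 7.2
tcp_pos: [0.3615, -0.2059, 0.1847]
tcp_rot: [-180.0, 0.0, 20.0]
ft_force: [0.3, 0.0, -1.0]
grip_width: 0.204
```

Call:
apply_moves --rows '[{"translation": [0,0,0],"roll": 0,"gripper": 0}]' --grip_force 20

```text
clock: 7.3
tcp_pos: [0.3615, -0.2058, 0.1847]
tcp_rot: [-180.0, -0.0, 20.0]
ft_force: [0.3, 0.2, -1.3]
grip_width: 0.207
```

```bash
python3 - <<'E'
from h import *
wpitch('w9')
E
```

```text
wrist pitch (np.int64(13819), np.float64(-19.0)) of 30855
```

```bash
cat >> h.py <<'E'
BIN=(.624,-.0465,10.7)
def gripfor(xn,zn,p,y=0.0,BIN=BIN):
    a=np.radians(p-24); gx=xn-.1576*np.cos(a); gz=zn-.1576*np.sin(a)
    b=np.radians(BIN[2]); return (BIN[0]+gx*np.cos(b)-y*np.sin(b), BIN[1]+gx*np.sin(b)+y*np.cos(b), gz-.019)
E
python3 - <<'E'
from h import *
g=gripfor(-.095,.09,-19);print(g);tr(*g,10.7)
E
```

```text
(np.float64(0.4173945133810958), np.float64(-0.08553851197089456), np.float64(0.17848294154584976))
T [93.7, -93.9, 6.2] roll 0.163
```

Call:
apply_moves --rows '[{"translation": [25,-25,2],"roll": 0.05,"gripper": 0},{"translation": [50,-50,4],"roll": 0.1,"gripper": 0},{"translation": [75,-75,6],"roll": 0.163,"gripper": 0},{"translation": [94,-94,6],"roll": 0.163,"gripper": 0},{"translation": [94,-94,6],"roll": 0.163,"gripper": 0},{"translation": [94,-94,6],"roll": 0.163,"gripper": 0}]' --grip_force 25

```text
clock: 7.95
tcp_pos: [0.4176, -0.0852, 0.1787]
tcp_rot: [180.0, 0.0, 10.8]
ft_force: [0.2, 0.1, -1.0]
grip_width: 0.203
```

```bash
python3 - <<'E'
from h import *
from scipy.optimize import minimize
wpitch('w10')
p,L=wcloud();s=read_state()
a=np.radians(s['tcp_rot'][2]);G=np.array(s['tcp_pos'])+[0,0,.019];print(s['clock'],s['tcp_pos'],s['tcp_rot'])
W=np.stack([L[...,0]*np.cos(a)-L[...,1]*np.sin(a)+G[0],L[...,0]*np.sin(a)+L[...,1]*np.cos(a)+G[1],L[...,2]+G[2]],-1)
np.savez('wr.npz',W=W,p=p)
q=p.astype(int);m=(q[...,2]>q[...,0]+50)&(q[...,2]>q[...,1]+30)&np.isfinite(W[...,0])
X=W[m];print(m.sum(),X.min(0),X.max(0))
def loc(q,X):
    x,y,a=q;c,s=np.cos(a),np.sin(a);d=X[:,:2]-[x,y];return np.c_[d[:,0]*c+d[:,1]*s,-d[:,0]*s+d[:,1]*c]
def cost(q):
    L=loc(q,X);z=X[:,2]
    f=np.interp(L[:,0],[-.109,.02,.04,.06,.075,.094],[.004,.004,.010,.026,.045,.085])
    d=np.stack([abs(z-f),abs(abs(L[:,1])-.052),abs(abs(L[:,1])-.055),abs(L[:,0]-.102),abs(L[:,0]-.094),abs(L[:,0]+.112),abs(L[:,0]+.109)],1).min(1)
    out=np.maximum(0,abs(L[:,1])-.055)+np.maximum(0,L[:,0]-.102)+np.maximum(0,-.112-L[:,0])
    return np.minimum(d,.01).mean()+2*np.minimum(out,.02).mean()
for a0 in(.12,.187,.25):
    r=minimize(cost,[.624,-.0465,a0],method='Nelder-Mead',options=dict(xatol=1e-5,fatol=1e-8,maxiter=1000));print(r.x,np.degrees(r.x[2]),r.fun)
E
```

```text
wrist pitch (np.int64(13809), np.float64(-19.5)) of 30855
8.05 [ 0.41741754 -0.08600396  0.17873769] [1.79990248e+02 5.03801799e-03 1.06611317e+01]
1976 [ 0.21680093 -0.12560518 -0.00077115] [0.57681465 0.14136604 0.12160406]
[ 0.6372767  -0.04218089  0.21500762] 12.319029145602297 0.003239461999566001
[ 0.63727651 -0.04218162  0.2149991 ] 12.318541179584717 0.003239461967474234
[ 0.59632009 -0.05188117  0.19871829] 11.385719387973106 0.0032834311211015306
```

View pics/w10.png

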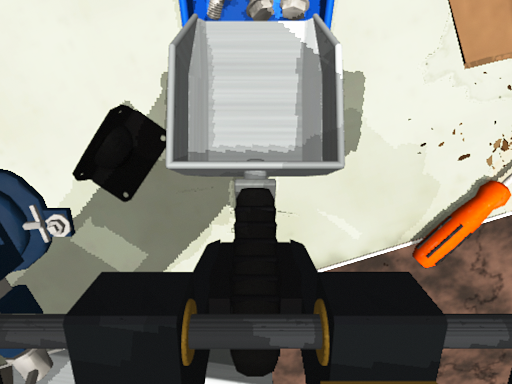

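```bash
python3 - <<'E'
import numpy as np
z=np.load('wr.npz');W=z['W']
b=np.radians(10.7)
for u,v in((215,8),(260,8),(260,15),(262,3),(293,6),(300,14),(240,5),(190,20),(333,20),(186,20),(250,17)):
    d=W[v,u]-[.624,-.0465,0];print(u,v,np.round([d[0]*np.cos(b)+d[1]*np.sin(b),-d[0]*np.sin(b)+d[1]*np.cos(b),d[2]],4))
E
```

```text
215 8 [-0.0705  0.0318  0.0172]
260 8 [-0.0727 -0.0047  0.0285]
260 15 [-0.0764 -0.0048  0.0217]
262 3 [-0.0684 -0.0063  0.0248]
293 6 [-0.0714 -0.0305  0.029 ]
300 14 [-0.0753 -0.0372  0.0202]
240 5 [-0.0659  0.0119  0.0057]
190 20 [-0.0949  0.0368  0.1089]
333 20 [-0.0764 -0.0683  0.0011]
186 20 [-0.0833  0.0517  0.0405]
250 17 [-0.0756  0.0034  0.0092]
```

```bash
cat >> h.py <<'E'
def traj(pts,base=None):
    """pts (xn,zn,p) mm/deg local -> relative tool x,z mm to base pt"""
    f=lambda q:(q[0]-157.6*np.cos(np.radians(q[2]-24)), q[1]-157.6*np.sin(np.radians(q[2]-24)))
    b=f(base)
    for q in pts: g=f(q);print(q,'-> [%.1f, 0, %.1f]'%(g[0]-b[0],-(g[1]-b[1])),'gripz %.1f'%g[1])
E
python3 - <<'E'
from h import *
traj([(-96,40,-19),(-96,8,-19),(-88,4.5,-19),(-80,3,-18),(-70,3,-16),(-60,3,-13),(-50,3,-11),(-40,3,-10),(-30,3,-9),(-20,3,-8),(-10,3,-6),(0,3,-5),(10,3,-4),(20,3,-3)],(-95,90,-19))
E
```

```text
(-96, 40, -19) -> [-1.0, 0, 50.0] gripz 147.5
(-96, 8, -19) -> [-1.0, 0, 82.0] gripz 115.5
(-88, 4.5, -19) -> [7.0, 0, 85.5] gripz 112.0
(-80, 3, -18) -> [13.1, 0, 89.0] gripz 108.5
(-70, 3, -16) -> [19.5, 0, 93.2] gripz 104.3
(-60, 3, -13) -> [24.4, 0, 99.6] gripz 97.8
(-50, 3, -11) -> [31.2, 0, 104.1] gripz 93.4
(-40, 3, -10) -> [39.6, 0, 106.4] gripz 91.1
(-30, 3, -9) -> [48.1, 0, 108.6] gripz 88.8
(-20, 3, -8) -> [56.6, 0, 111.0] gripz 86.5
(-10, 3, -6) -> [63.8, 0, 115.7] gripz 81.8
(0, 3, -5) -> [72.4, 0, 118.1] gripz 79.4
(10, 3, -4) -> [81.1, 0, 120.5] gripz 77.0
(20, 3, -3) -> [89.8, 0, 122.9] gripz 74.5
```

Call:
apply_moves --rows '[{"translation": [-1,0,25],"roll": 0,"gripper": 0},{"translation": [-1,0,50],"roll": 0,"gripper": 0},{"translation": [-1,0,70],"roll": 0,"gripper": 0},{"translation": [-1,0,81],"roll": 0,"gripper": 0},{"translation": [3,0,84],"roll": 0,"gripper": 0},{"translation": [7,0,86],"roll": 0,"gripper": 0},{"translation": [13,0,89],"roll": 0,"gripper": 0}]' --grip_force 20

```text
clock: 8.75
tcp_pos: [0.4312, -0.0833, 0.0905]
tcp_rot: [179.9, -0.1, 10.7]
ft_force: [-5.3, -1.5, 8.5]
grip_width: 0.202
```

```bash
python3 - <<'E'
from h import *
wpitch('w11');s=read_state();print(s['tcp_pos'],s['tcp_rot'],s['ft_force'])
save('side','d11')
a=cv2.imread('pics/d11.png')[120:270,160:400]
cv2.imwrite('pics/d11z.png',cv2.resize(a,None,fx=3.3,fy=3.3,interpolation=2))
E
```

```text
wrist pitch (np.int64(14684), np.float64(-17.5)) of 36703
[ 0.43193914 -0.08317073  0.09020261] [ 1.79927175e+02 -1.05937269e-01  1.06947844e+01] [0.22884147 0.47564292 3.7931351 ]
```

View pics/w11.png

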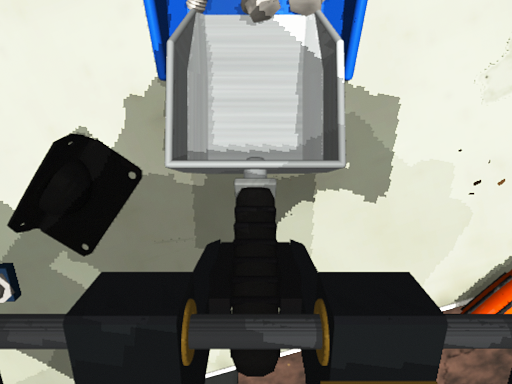

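View pics/d11z.png

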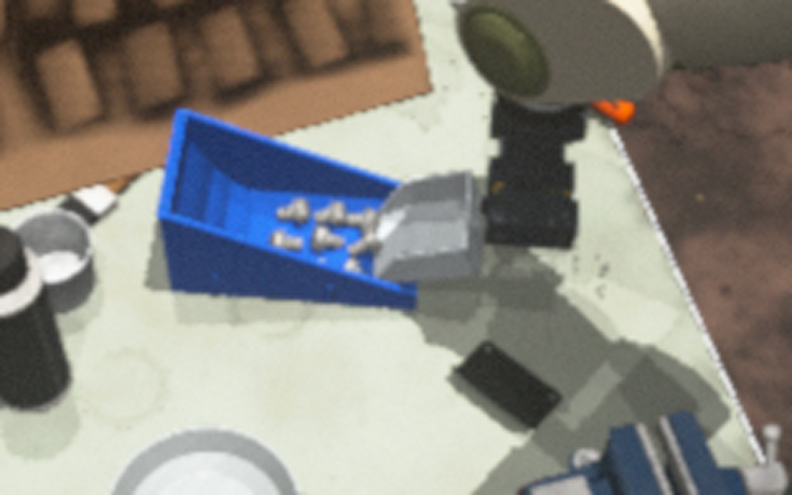

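Call:
apply_moves --rows '[{"translation": [6,0,4],"roll": 0,"gripper": 0},{"translation": [11,0,10],"roll": 0,"gripper": 0},{"translation": [18,0,15],"roll": 0,"gripper": 0},{"translation": [26,0,17],"roll": 0,"gripper": 0},{"translation": [35,0,19],"roll": 0,"gripper": 0},{"translation": [43,0,22],"roll": 0,"gripper": 0}]' --grip_force 20

```text
clock: 9.45
tcp_pos: [0.4726, -0.0749, 0.0681]
tcp_rot: [180.0, 0.1, 10.7]
ft_force: [-6.5, -2.1, 6.2]
grip_width: 0.197
```

```bash
python3 - <<'E'
from h import *
wpitch('w12');s=read_state();print(s['tcp_pos'],s['tcp_rot'],s['ft_force'])
E
```

```text
wrist pitch (np.int64(17277), np.float64(-7.5)) of 39815
[ 0.47351355 -0.07480368  0.0677609 ] [1.79988909e+02 1.05291178e-02 1.07244531e+01] [-1.45878881 -0.36486379  2.39779246]
```

View pics/w12.png

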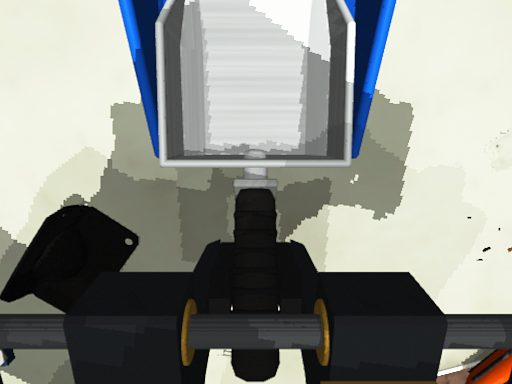

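```bash
python3 - <<'E'
from h import *
traj([(-10,3,-6),(0,3,-5),(10,3,-4),(20,3.5,-3),(30,6,-1),(40,9.5,2),(50,17,7),(60,25,11),(67,34,16),(72,40,20),(75,44,22),(77,49,25)],(-20,3,-8))
E
```

```text
(-10, 3, -6) -> [7.2, 0, 4.7] gripz 81.8
(0, 3, -5) -> [15.8, 0, 7.1] gripz 79.4
(10, 3, -4) -> [24.5, 0, 9.5] gripz 77.0
(20, 3.5, -3) -> [33.2, 0, 11.5] gripz 75.0
(30, 6, -1) -> [40.8, 0, 13.9] gripz 72.6
(40, 9.5, 2) -> [47.5, 0, 18.0] gripz 68.5
(50, 17, 7) -> [52.9, 0, 23.4] gripz 63.1
(60, 25, 11) -> [60.1, 0, 26.1] gripz 60.5
(67, 34, 16) -> [64.6, 0, 30.6] gripz 55.9
(72, 40, 20) -> [68.4, 0, 35.5] gripz 51.0
(75, 44, 22) -> [71.1, 0, 37.0] gripz 49.5
(77, 49, 25) -> [73.1, 0, 40.3] gripz 46.2
```

Call:
apply_moves --rows '[{"translation": [7,0,5],"roll": 0,"gripper": 0},{"translation": [16,0,7],"roll": 0,"gripper": 0},{"translation": [24,0,9.5],"roll": 0,"gripper": 0},{"translation": [33,0,11.5],"roll": 0,"gripper": 0},{"translation": [41,0,14],"roll": 0,"gripper": 0},{"translation": [47.5,0,18],"roll": 0,"gripper": 0}]' --grip_force 20

```text
clock: 10.1
tcp_pos: [0.5178, -0.066, 0.0495]
tcp_rot: [-179.9, 0.3, 10.7]
ft_force: [-12.2, -2.0, 5.8]
grip_width: 0.202
```

```bash
cat >> h.py <<'E'
def sidez(name,y0=110,y1=260,x0=180,x1=360,f=4,cam='side'):
    save(cam,name);a=cv2.imread(f'pics/{name}.png')[y0:y1,x0:x1];cv2.imwrite(f'pics/{name}z.png',cv2.resize(a,None,fx=f,fy=f,interpolation=2))
E
python3 - <<'E'
from h import *
wpitch('w13');s=read_state();print(s['tcp_pos'],s['tcp_rot'],s['ft_force'])
sidez('d13')
E
```

```text
wrist pitch (np.int64(15370), np.float64(2.0)) of 37180
[ 0.51866659 -0.0658471   0.04894933] [-179.93415232    0.20227829   10.72444375] [-5.46676202 -1.60804016  2.02609217]
```

View pics/w13.png

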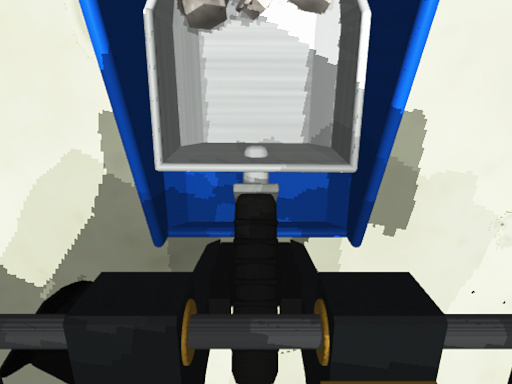

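View pics/d13z.png

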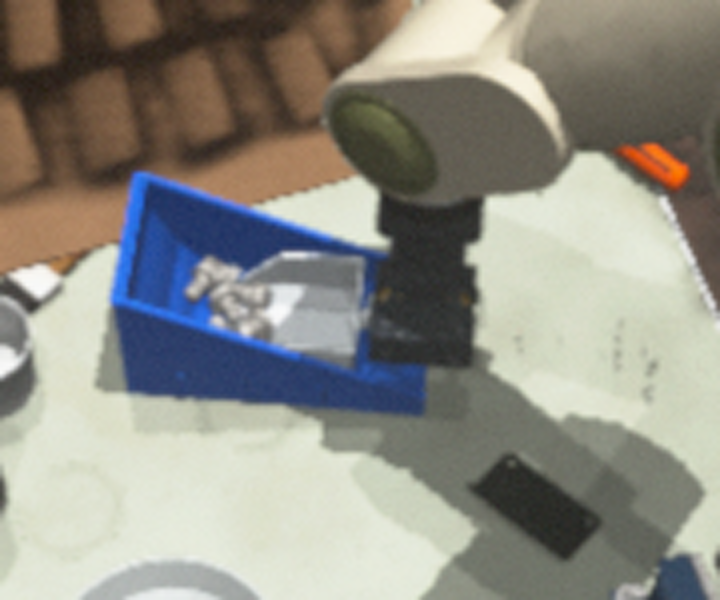

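Call:
apply_moves --rows '[{"translation": [5.5,0,5.5],"roll": 0,"gripper": 0},{"translation": [12.5,0,8],"roll": 0,"gripper": 0},{"translation": [17,0,12.5],"roll": 0,"gripper": 0},{"translation": [21,0,17.5],"roll": 0,"gripper": 0},{"translation": [23.5,0,19],"roll": 0,"gripper": 0},{"translation": [23.5,0,20],"roll": 0,"gripper": 0}]' --grip_force 20

```text
clock: 10.8
tcp_pos: [0.541, -0.062, 0.0323]
tcp_rot: [-180.0, 0.2, 10.8]
ft_force: [-22.5, -0.4, 38.9]
grip_width: 0.196
```

```bash
python3 - <<'E'
from h import *
wpitch('w14');s=read_state();print(s['tcp_pos'],s['tcp_rot'],s['ft_force'])
sidez('d14')
E
```

```text
wrist pitch (np.int64(5615), np.float64(16.5)) of 37531
[ 0.54109589 -0.06196497  0.03229337] [-179.99518768    0.20847123   10.75854722] [-21.63964856  -0.97130067  34.72082894]
```

View pics/w14.png

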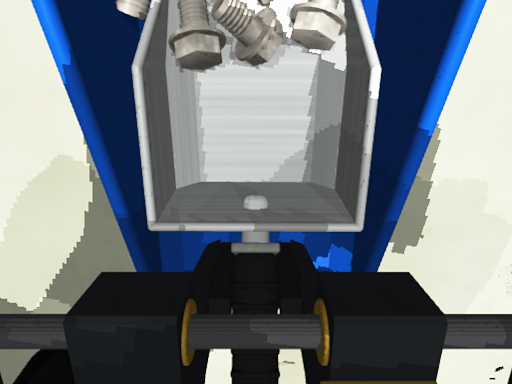

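View pics/d14z.png

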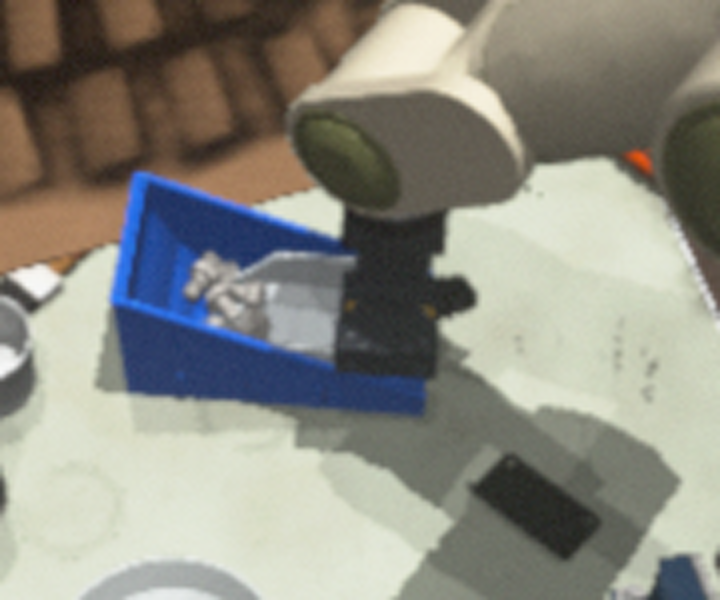

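Call:
apply_moves --rows '[{"translation": [1,0,-1],"roll": 0,"gripper": 0},{"translation": [3,0,1],"roll": 0,"gripper": 0},{"translation": [5,0,3],"roll": 0,"gripper": 0},{"translation": [7,0,5],"roll": 0,"gripper": 0}]' --grip_force 12

```text
clock: 11.3
tcp_pos: [0.5484, -0.0606, 0.0264]
tcp_rot: [-180.0, 0.1, 10.7]
ft_force: [-14.3, 0.4, 22.9]
grip_width: 0.201
```

```bash
python3 - <<'E'
from h import *
wpitch('w15');s=read_state();print(s['tcp_pos'],s['tcp_rot'],s['ft_force'])
sidez('d15')
E
```

```text
wrist pitch (np.int64(4590), np.float64(23.0)) of 37201
[ 0.5485561  -0.06055503  0.02616811] [-1.79996860e+02  1.43582511e-01  1.07457194e+01] [-14.08215276  -0.15003509  21.26916839]
```

View pics/w15.png

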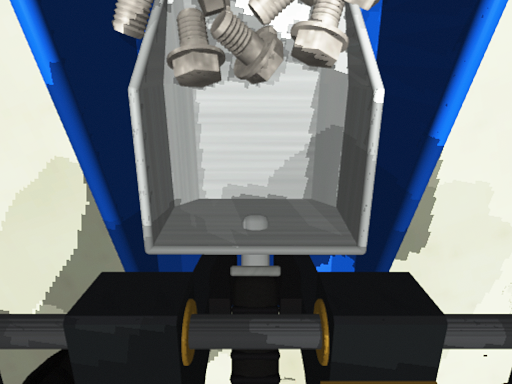

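View pics/d15z.png

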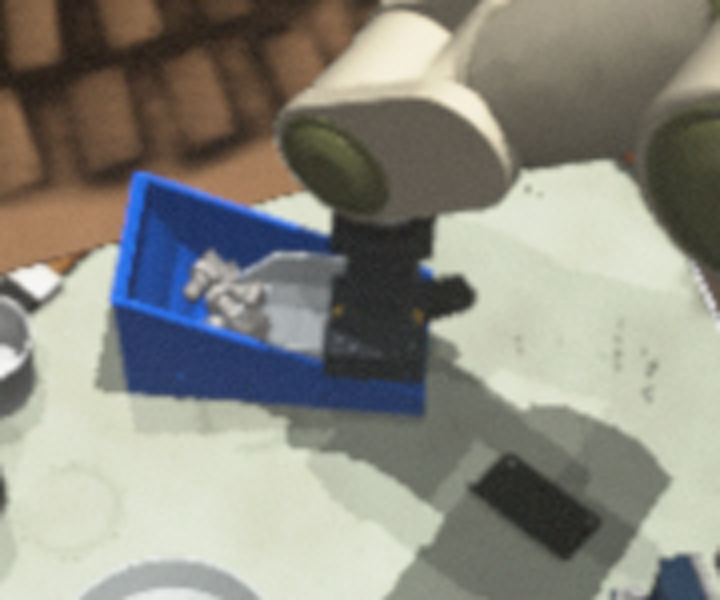

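Call:
apply_moves --rows '[{"translation": [0,0,0],"roll": 0,"gripper": 0},{"translation": [0,0,0],"roll": 0,"gripper": 0},{"translation": [0,0,-5],"roll": 0,"gripper": 0},{"translation": [0,0,-12],"roll": 0,"gripper": 0},{"translation": [0,0,-20],"roll": 0,"gripper": 0},{"translation": [0,0,-30],"roll": 0,"gripper": 0}]' --grip_force 55

```text
clock: 12.0
tcp_pos: [0.5481, -0.0607, 0.0544]
tcp_rot: [-180.0, 0.2, 10.7]
ft_force: [-2.9, -6.7, -5.2]
grip_width: 0.188
```

```bash
python3 - <<'E'
from h import *
wpitch('w16');s=read_state();print(s['tcp_pos'],s['tcp_rot'],s['ft_force'])
sidez('d16')
E
```

```text
wrist pitch (np.int64(4713), np.float64(20.0)) of 37774
[ 0.54947353 -0.06122863  0.05644144] [ 1.79916002e+02 -1.79545447e-02  1.06649945e+01] [-1.51283126 -6.46432507 -1.97582382]
```

View pics/w16.png

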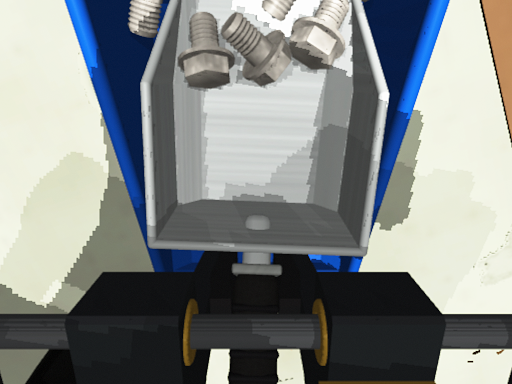

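View pics/d16z.png

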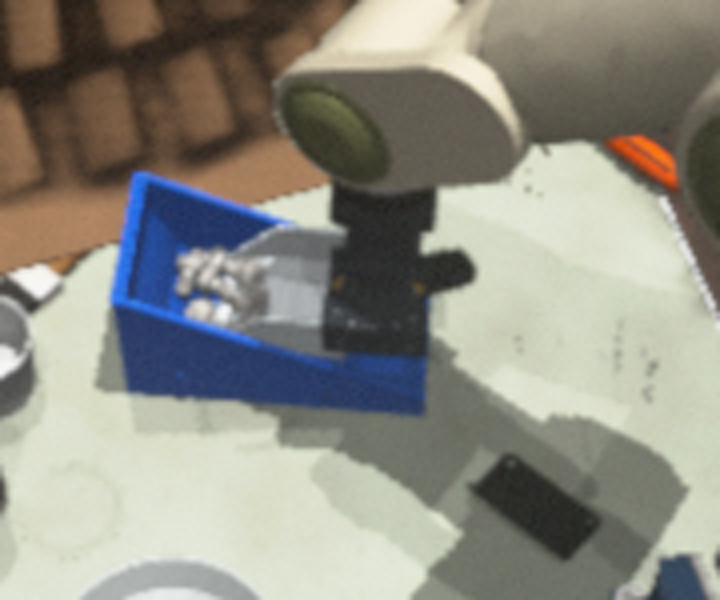

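Call:
apply_moves --rows '[{"translation": [0,0,-8],"roll": 0,"gripper": 0},{"translation": [0,0,-16],"roll": 0,"gripper": 0},{"translation": [-1,0,-25],"roll": 0,"gripper": 0},{"translation": [-3,0,-35],"roll": 0,"gripper": 0},{"translation": [-5,0,-45],"roll": 0,"gripper": 0},{"translation": [-5,0,-55],"roll": 0,"gripper": 0}]' --grip_force 55

```text
clock: 12.7
tcp_pos: [0.5447, -0.0614, 0.111]
tcp_rot: [180.0, -0.1, 10.7]
ft_force: [-1.4, 1.3, -2.5]
grip_width: 0.19
```

```bash
python3 - <<'E'
from h import *
wpitch('w17');s=read_state();print(s['tcp_pos'],s['tcp_rot'],s['ft_force'])
sidez('d17')
E
```

```text
wrist pitch (np.int64(5075), np.float64(22.0)) of 35463
[ 0.54536838 -0.06137786  0.11243063] [179.92817931  -0.19449617  10.72154188] [ 1.03434323 -0.67489809  0.39686305]
```

View pics/w17.png

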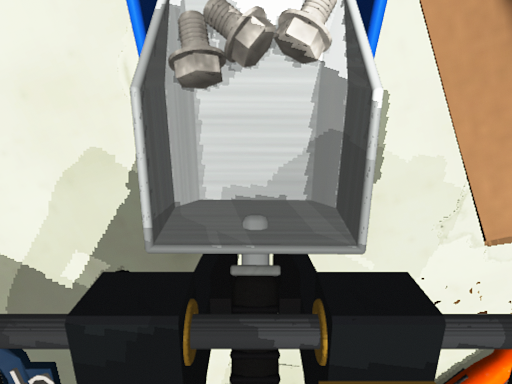

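View pics/d17z.png

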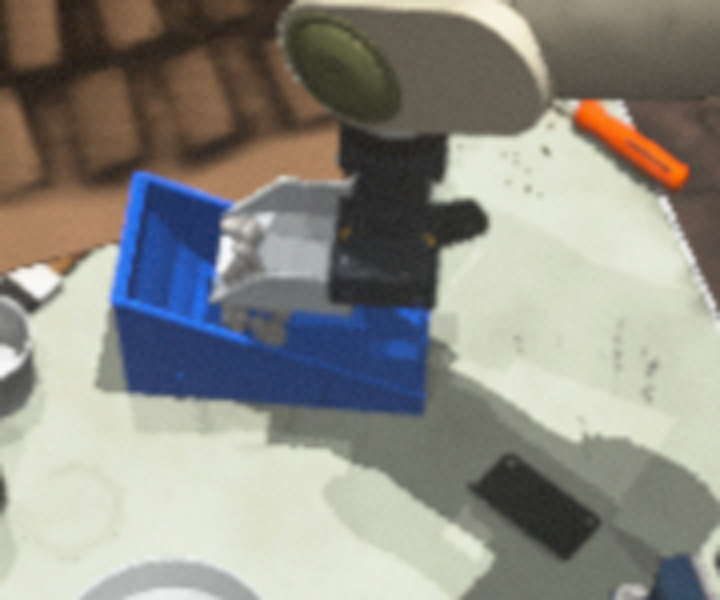

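Call:
apply_moves --rows '[{"translation": [0,0,-8],"roll": 0,"gripper": 0},{"translation": [0,0,-20],"roll": 0,"gripper": 0},{"translation": [0,0,-36],"roll": 0,"gripper": 0},{"translation": [0,0,-54],"roll": 0,"gripper": 0},{"translation": [0,0,-74],"roll": 0,"gripper": 0},{"translation": [0,0,-94],"roll": 0,"gripper": 0},{"translation": [0,0,-114],"roll": 0,"gripper": 0},{"translation": [0,0,-130],"roll": 0,"gripper": 0},{"translation": [0,0,-140],"roll": 0,"gripper": 0},{"translation": [0,0,-140],"roll": 0,"gripper": 0}]' --grip_force 55

```text
clock: 13.8
tcp_pos: [0.5447, -0.0614, 0.2511]
tcp_rot: [179.9, -0.1, 10.7]
ft_force: [-0.2, -0.4, -1.8]
grip_width: 0.192
```

```bash
python3 - <<'E'
from h import *
wpitch('w18');s=read_state();print(s['clock'],s['tcp_pos'],s['tcp_rot'],s['ft_force'])
sidez('d18',90,260,180,360,4)
tr(.5135,.2335,.25,25)
E
```

```text
wrist pitch (np.int64(5161), np.float64(22.0)) of 35478
13.85 [ 0.54437771 -0.06131092  0.24987038] [ 1.79989888e+02 -1.98337145e-02  1.07101585e+01] [ 0.63826118 -0.15630446 -1.72403076]
T [24.6, -295.3, -0.8] roll -0.2495
```

View pics/w18.png

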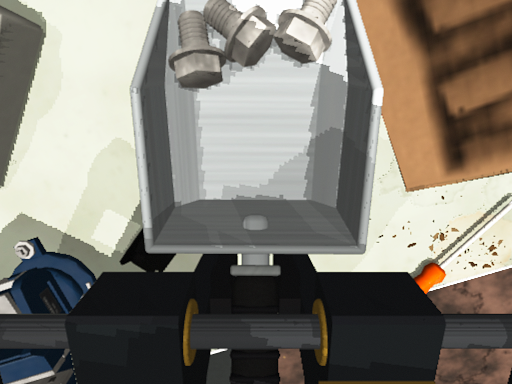

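View pics/d18z.png

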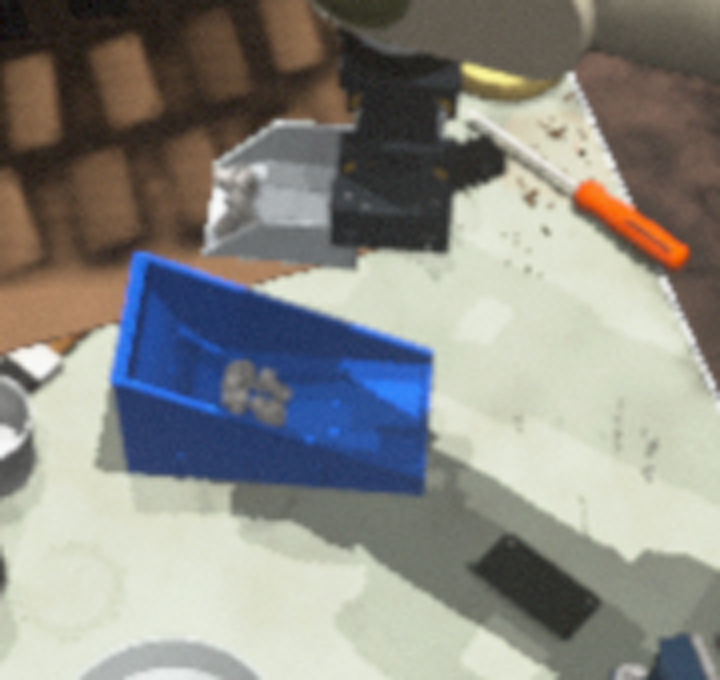

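Call:
apply_moves --rows '[{"translation": [1,-8,0],"roll": -0.005,"gripper": 0},{"translation": [2,-24,0],"roll": -0.02,"gripper": 0},{"translation": [4,-48,0],"roll": -0.04,"gripper": 0},{"translation": [6,-76,0],"roll": -0.065,"gripper": 0},{"translation": [9,-106,0],"roll": -0.09,"gripper": 0},{"translation": [11,-136,0],"roll": -0.115,"gripper": 0},{"translation": [14,-166,0],"roll": -0.14,"gripper": 0},{"translation": [16,-196,0],"roll": -0.165,"gripper": 0},{"translation": [19,-226,0],"roll": -0.19,"gripper": 0},{"translation": [22,-254,0],"roll": -0.215,"gripper": 0},{"translation": [24,-278,0],"roll": -0.235,"gripper": 0},{"translation": [24.5,-295,0],"roll": -0.25,"gripper": 0}]' --grip_force 55

```text
clock: 15.1
tcp_pos: [0.5124, 0.2357, 0.2493]
tcp_rot: [-180.0, 0.0, 25.2]
ft_force: [0.4, -0.9, -2.0]
grip_width: 0.194
```

```bash
python3 - <<'E'
from h import *
wpitch('w19')
sidez('d19',180,384,100,400,2.6); sidez('s19',100,260,90,300,3.5,'scene')
for c in('scene','side'):
    print([(np.round(x['point'],4).tolist(),round(x['score'],2)) for x in place_of(c,'pan_floor')[:2]])
s=read_state();print(s['clock'],s['tcp_pos'],s['tcp_rot'],s['ft_force'])
E
```

```text
wrist pitch (np.int64(5103), np.float64(22.0)) of 35445
[([0.5924, 0.2716, 0.0946], 0.68)]
[([0.595, 0.2669, 0.0904], 0.9)]
15.35 [0.51332693 0.23300605 0.24949937] [1.79998060e+02 3.29800265e-02 2.50370642e+01] [ 0.10994447 -0.34443157 -1.88209857]
```

View pics/w19.png

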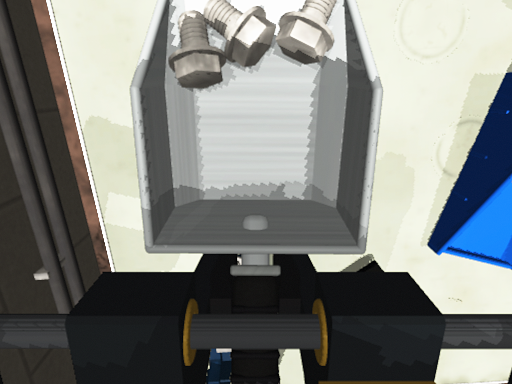

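View pics/d19z.png

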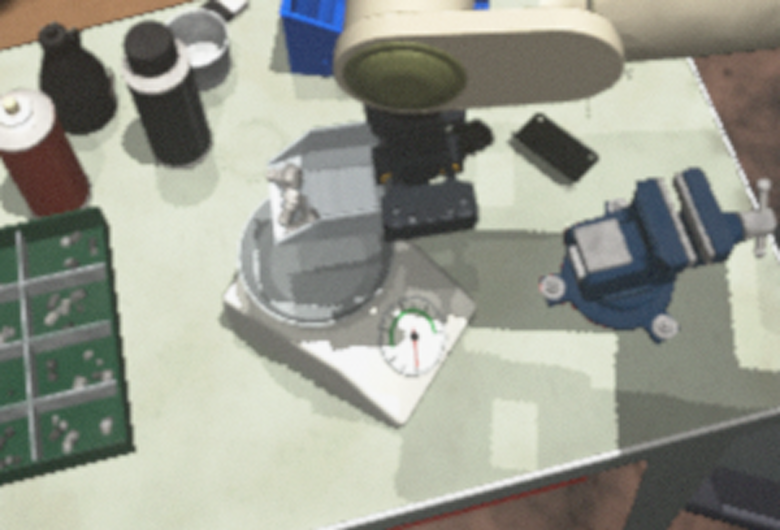

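View pics/s19z.png

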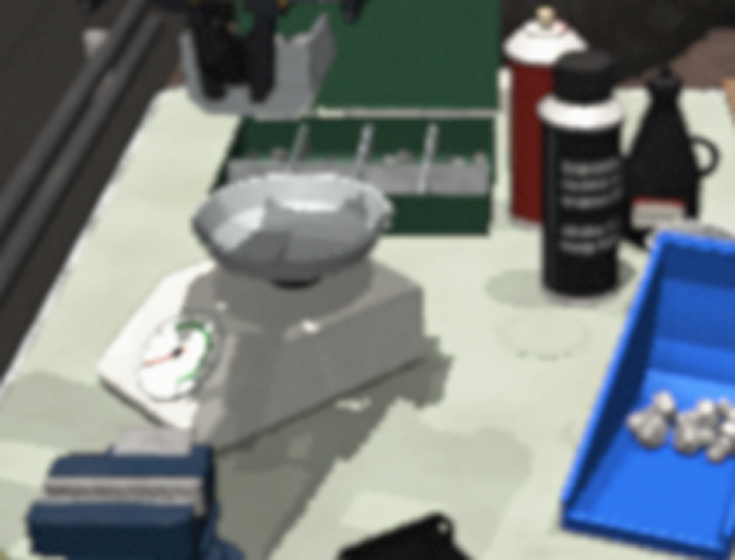

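Call:
apply_moves --rows '[{"translation": [0,0,5],"roll": 0,"gripper": 0},{"translation": [0,0,5],"roll": 0,"gripper": 0},{"translation": [0,0,5],"roll": 0,"gripper": 0}]' --grip_force 8

```text
clock: 15.65
tcp_pos: [0.5137, 0.2326, 0.2445]
tcp_rot: [-180.0, 0.0, 25.0]
ft_force: [0.8, 0.2, -2.3]
grip_width: 0.204
```

```bash
python3 - <<'E'
from h import *
wpitch('w20')
E
```

```text
wrist pitch (np.int64(4952), np.float64(19.5)) of 35182
```

Call:
apply_moves --rows '[{"translation": [0,0,0],"roll": 0,"gripper": 0},{"translation": [0,0,0],"roll": 0,"gripper": 0}]' --grip_force 5

```text
clock: 15.9
tcp_pos: [0.5137, 0.233, 0.2448]
tcp_rot: [180.0, -0.0, 25.0]
ft_force: [0.5, -0.3, -2.4]
grip_width: 0.205
```

```bash
python3 - <<'E'
from h import *
wpitch('w21')
E
```

```text
wrist pitch (np.int64(3816), np.float64(3.0)) of 29806
```

Call:
apply_moves --rows '[{"translation": [0,0,0],"roll": 0,"gripper": 0}]' --grip_force 5

```text
clock: 16.05
tcp_pos: [0.5137, 0.233, 0.2447]
tcp_rot: [180.0, -0.0, 25.0]
ft_force: [0.6, -0.0, -2.9]
grip_width: 0.202
```

```bash
python3 - <<'E'
from h import *
wpitch('w22')
E
```

```text
wrist pitch (np.int64(3682), np.float64(1.0)) of 29170
```

View pics/w22.png

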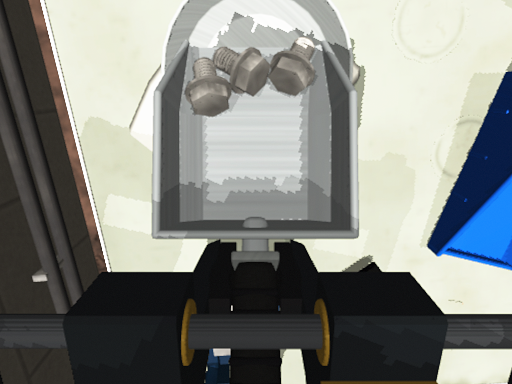

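Call:
apply_moves --rows '[{"translation": [0,0,0],"roll": 0,"gripper": 0},{"translation": [0,0,0],"roll": 0,"gripper": 0}]' --grip_force 3

```text
clock: 16.3
tcp_pos: [0.5137, 0.2331, 0.2448]
tcp_rot: [180.0, -0.0, 25.0]
ft_force: [-0.1, -1.1, -0.9]
grip_width: 0.202
```

```bash
python3 - <<'E'
from h import *
wpitch('w23');sidez('d23',180,384,100,400,2.6)
E
```

```text
wrist pitch (np.int64(3649), np.float64(-0.5)) of 30016
```

View pics/w23.png

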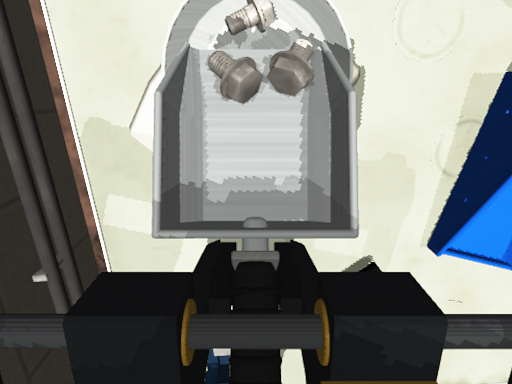

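View pics/d23z.png

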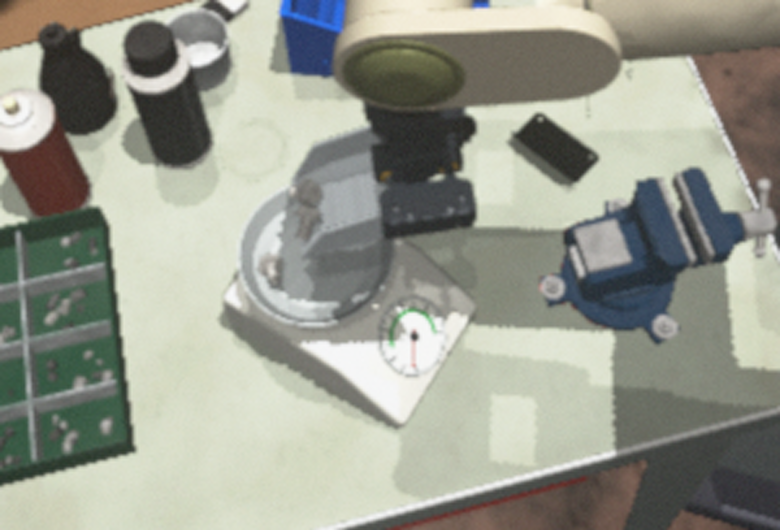

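Call:
apply_moves --rows '[{"translation": [-6,0,0],"roll": 0,"gripper": 0},{"translation": [-16,0,0],"roll": 0,"gripper": 0},{"translation": [-22,0,0],"roll": 0,"gripper": 0}]' --grip_force 8

```text
clock: 16.7
tcp_pos: [0.4931, 0.2235, 0.2449]
tcp_rot: [180.0, -0.0, 25.0]
ft_force: [-0.3, -0.5, -1.8]
grip_width: 0.202
```

```bash
python3 - <<'E'
from h import *
wpitch('w24');sidez('d24',180,384,100,400,2.6)
E
```

```text
wrist pitch (np.int64(4063), np.float64(-5.5)) of 29724
```

View pics/w24.png

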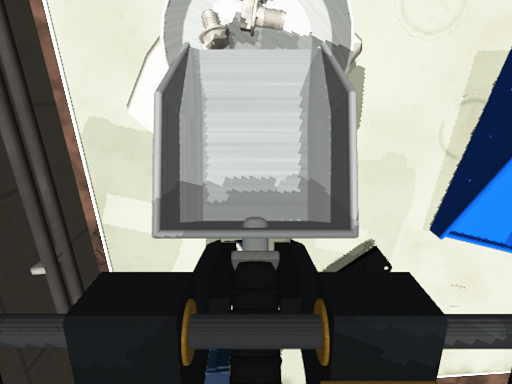

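View pics/d24z.png

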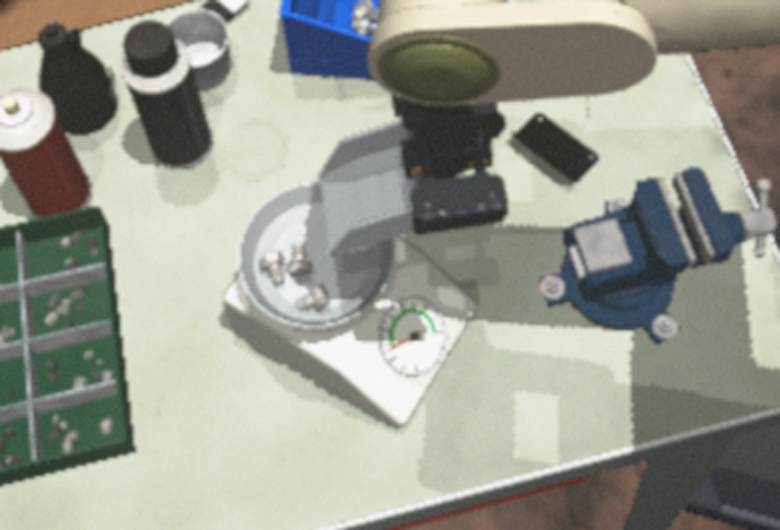

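Call:
apply_moves --rows '[{"translation": [-15,0,-10],"roll": 0,"gripper": 0},{"translation": [-40,0,-25],"roll": 0,"gripper": 0},{"translation": [-70,0,-30],"roll": 0,"gripper": 0},{"translation": [-90,0,-30],"roll": 0,"gripper": 0},{"translation": [-90,0,-30],"roll": 0,"gripper": 0}]' --grip_force 40

```text
clock: 17.3
tcp_pos: [0.4111, 0.1853, 0.2755]
tcp_rot: [180.0, -0.1, 25.0]
ft_force: [-0.3, -0.5, -1.0]
grip_width: 0.196
```

```bash
python3 - <<'E'
from h import *
wpitch('w25');sidez('d25',220,350,170,300,6);sidez('s25',100,270,90,330,3.3,'scene');sidez('d25b',130,230,190,310,6)
for c in('scene','side'):
    print(c,[(np.round(x['point'],3).tolist(),round(x['score'],2)) for x in place_of(c,'bolt_1')])
s=read_state();print(s['clock'],s['tcp_pos'],s['tcp_rot'])
E
```

```text
wrist pitch (np.int64(4037), np.float64(-6.0)) of 28896
scene [([0.624, -0.038, 0.017], 0.63), ([0.612, 0.269, 0.104], 0.57), ([0.615, -0.024, 0.015], 0.57), ([0.65, -0.071, 0.018], 0.51), ([0.656, -0.014, 0.019], 0.49), ([0.657, -0.051, 0.022], 0.48), ([0.595, 0.251, 0.099], 0.45), ([0.657, -0.076, 0.017], 0.43), ([0.576, 0.302, 0.1], 0.41)]
side [([0.595, 0.246, 0.101], 0.55), ([0.613, 0.273, 0.102], 0.5), ([0.657, -0.049, 0.021], 0.45), ([0.647, -0.068, 0.015], 0.43), ([0.577, 0.303, 0.101], 0.42), ([0.651, -0.071, 0.017], 0.42), ([0.62, -0.038, 0.019], 0.37)]
17.6 [0.41273002 0.18587152 0.27442436] [-1.79988767e+02  2.69922726e-02  2.50318762e+01]
```

View pics/d25z.png

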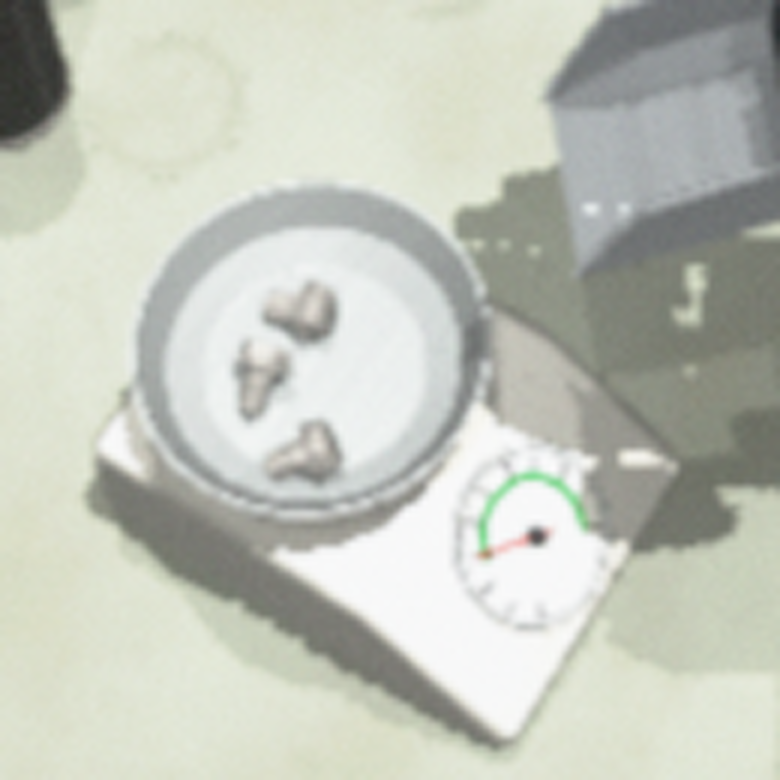

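View pics/d25bz.png

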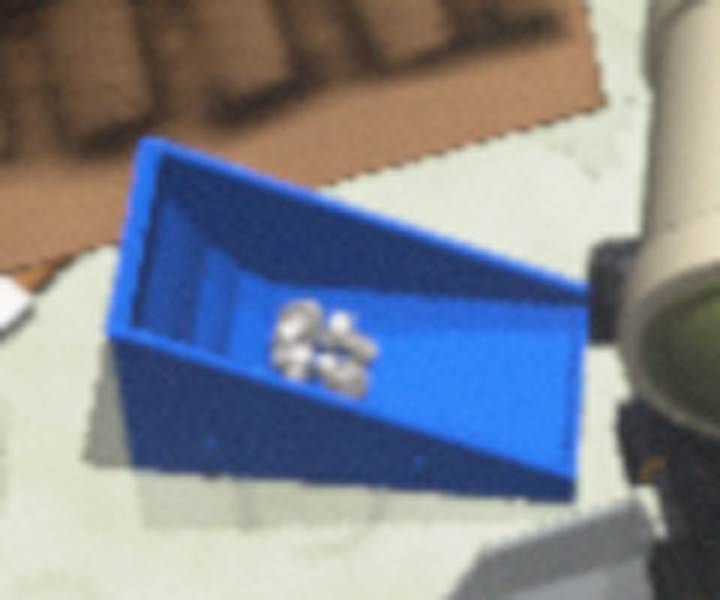

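View pics/s25z.png

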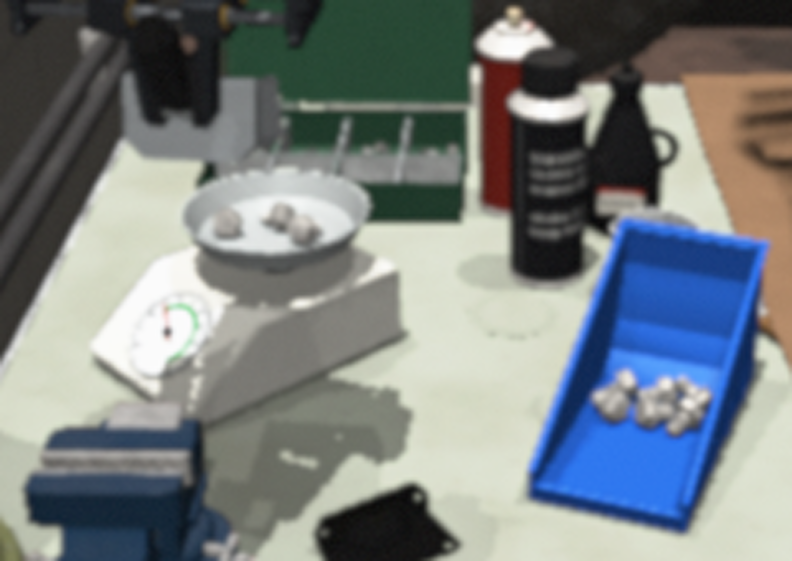

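```bash
cat > needle.py <<'E'
from h import *
def ana(p,d,name):
    i=viewer.camera_info('side');R,_=cv2.Rodrigues(np.array(i['rvec'],float));t=np.array(i['tvec']).ravel()
    v,u=np.mgrid[:384,:512]
    W=(np.stack([(u-i['cx'])/i['fx']*d,(v-i['cy'])/i['fy']*d,d],-1)-t)@R
    q=p.astype(int);sl=np.zeros(d.shape,bool);sl[292:328,242:276]=1
    P=W[sl&(d>0)];
    for _ in range(4):
        c=P.mean(0);n=np.linalg.svd(P-c,full_matrices=False)[2][2];r=abs((P-c)@n);P=P[r<max(.004,1.5*r.std())]
    n*=np.sign(n[2]);ori=-R.T@t
    ray=np.stack([(u-i['cx'])/i['fx'],(v-i['cy'])/i['fy'],np.ones_like(d)],-1)@R
    X=ori+ray*(((c-ori)@n)/(ray@n))[...,None]
    ex=np.cross([0,0,1],n);ex/=np.linalg.norm(ex);ey=np.cross(n,ex)  # ex right seen from front, ey up slope
    A=(X-c)@np.stack([ex,ey],1)
    red=sl&(q[...,0]>q[...,1]+25)&(q[...,0]>q[...,2]+25);gr=sl&(q[...,1]>q[...,0]+25)&(q[...,1]>q[...,2]+15)
    return A,red,gr,q,n,sl
for nm in ('0','cur'):
    if nm=='0': z=np.load('side.npz');p,d=z['p'],z['d']
    else: p,d=viewer.grab_frame('side')
    A,red,gr,q,n,sl=ana(p,d,nm)
    G=A[gr];f=cv2.fitEllipse((G*1000).astype(np.float32));
    from scipy.optimize import least_squares
    s=least_squares(lambda x:np.hypot(G[:,0]-x[0],G[:,1]-x[1])-x[2],[*G.mean(0),.02],loss='soft_l1',f_scale=.001).x
    print(nm,'normal',n.round(2),'green circle',s.round(4))
    ang=lambda B:np.degrees(np.arctan2(-(B[:,0]-s[0]),-(B[:,1]-s[1])))%360  # clockwise from straight down
    print(' red',red.sum(),[(round(a),round(r*1000)) for a,r in zip(ang(A[red]),np.hypot(*(A[red]-s[:2]).T))])
    g=np.sort(ang(G));print(' green',len(g),g[:4].round(),g[-4:].round())
E
python3 needle.py
```

```text
0 normal [-0.6   0.18  0.78] green circle [0.001  0.0001 0.0237]
 red 9 [(254, 4), (33, 6), (38, 8), (41, 10), (43, 13), (38, 20), (39, 23), (40, 25), (41, 27)]
 green 60 [120. 122. 125. 128.] [306. 308. 312. 313.]
cur normal [-0.61  0.18  0.77] green circle [ 0.0001 -0.0003  0.0244]
 red 11 [(143, 4), (142, 1), (132, 13), (129, 10), (124, 7), (113, 5), (129, 19), (126, 16), (122, 14), (124, 22), (122, 20)]
 green 55 [132. 137. 143. 143.] [307. 311. 312. 317.]
```

```bash
python3 - <<'E'
from h import *
tr(.37,-.205,.16,20)
E
```

```text
T [-204.0, 336.1, 114.4] roll 0.0879
```

Call:
apply_moves --rows '[{"translation": [-10,16,2],"roll": 0.0,"gripper": 0},{"translation": [-28,46,8],"roll": 0.01,"gripper": 0},{"translation": [-50,82,20],"roll": 0.02,"gripper": 0},{"translation": [-72,118,35],"roll": 0.03,"gripper": 0},{"translation": [-94,155,50],"roll": 0.04,"gripper": 0},{"translation": [-116,191,65],"roll": 0.05,"gripper": 0},{"translation": [-138,228,80],"roll": 0.06,"gripper": 0},{"translation": [-160,264,94],"roll": 0.07,"gripper": 0},{"translation": [-182,300,106],"roll": 0.08,"gripper": 0},{"translation": [-197,325,114],"roll": 0.088,"gripper": 0},{"translation": [-204,336,114],"roll": 0.088,"gripper": 0},{"translation": [-204,336,114],"roll": 0.088,"gripper": 0}]' --grip_force 40

```text
clock: 18.85
tcp_pos: [0.3695, -0.206, 0.1607]
tcp_rot: [-180.0, 0.0, 19.9]
ft_force: [0.3, 0.3, -0.7]
grip_width: 0.198
```

```bash
python3 - <<'E'
from h import *
wpitch('w26');s=read_state();print(s['clock'],s['tcp_pos'],s['tcp_rot'],s['ft_force'])
E
```

```text
wrist pitch (np.int64(4119), np.float64(-6.0)) of 28864
18.9 [ 0.36968065 -0.20490643  0.16091001] [-1.79990218e+02 -7.64233764e-03  1.99575746e+01] [ 0.26931012  0.63744006 -1.68362052]
```

View pics/w26.png

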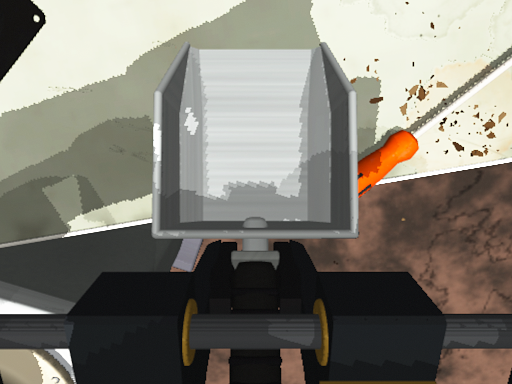

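```bash
cat >> h.py <<'E'
def wpose(show=True):
    p,L=wcloud();X=L[20:235,215:300].reshape(-1,3);X=X[np.isfinite(X).all(1)&(abs(X[:,1])<.03)&(X[:,2]>-.16)&(X[:,0]>.01)]
    # RANSAC floor line in x,z
    rng=np.random.default_rng(0);best=(0,)
    for _ in range(400):
        a,b=X[rng.integers(len(X),size=2)]
        if abs(a[0]-b[0])<.03: continue
        m=(b[2]-a[2])/(b[0]-a[0]);c=a[2]-m*a[0];r=abs(X[:,2]-m*X[:,0]-c)/np.hypot(1,m);n=(r<.0015).sum()
        if n>best[0]:best=(n,m,c)
    n,m,c=best;I=abs(X[:,2]-m*X[:,0]-c)/np.hypot(1,m)<.002;m,c=np.polyfit(X[I,0],X[I,2],1)
    xs=X[I,0];print('floor pitch %.1f'%np.degrees(np.arctan(m)),'inl',n,len(X),'x range',np.percentile(xs,[1,99]).round(4),'z at those',(m*np.percentile(xs,[1,99])+c).round(4))
E
python3 - <<'E'
from h import *
wpose()
E
```

```text
floor pitch -17.3 inl 13801 15312 x range [0.0109 0.0976] z at those [-0.0473 -0.0743]
```

```bash
python3 - <<'E'
from h import *
p,L=wcloud();s=read_state();a=np.radians(s['tcp_rot'][2]);G=np.array(s['tcp_pos'])+[0,0,.019]
for u,v in((364,185),(372,165),(400,138),(412,150)):
    l=L[v,u];print(np.round([l[0]*np.cos(a)-l[1]*np.sin(a)+G[0],l[0]*np.sin(a)+l[1]*np.cos(a)+G[1],l[2]+G[2]],3))
tr(.38,-.185,.09,20)
E
```

```text
[ 0.401 -0.293  0.029]
[ 0.418 -0.294  0.022]
[ 0.447 -0.307  0.02 ]
[ 0.442 -0.318  0.027]
T [16.1, -14.4, 71.1] roll 0.0011
```

Call:
apply_moves --rows '[{"translation": [6,-5,20],"roll": 0,"gripper": 0},{"translation": [16,-14,45],"roll": 0,"gripper": 0},{"translation": [16,-14,75],"roll": 0,"gripper": 0},{"translation": [16,-14,100],"roll": 0,"gripper": 0},{"translation": [16,-14,108],"roll": 0,"gripper": 0},{"translation": [16,-14,116],"roll": 0,"gripper": 0}]' --grip_force 12

```text
clock: 19.6
tcp_pos: [0.3802, -0.1861, 0.0452]
tcp_rot: [180.0, -0.0, 20.1]
ft_force: [-2.9, -1.0, 3.7]
grip_width: 0.202
```

```bash
python3 - <<'E'
from h import *
wpose();s=read_state();print(s['clock'],s['tcp_pos'],s['tcp_rot'],s['ft_force'],s['grip_width'])
save('wrist','w27');sidez('d27')
E
```

```text
floor pitch -10.9 inl 15768 18197 x range [0.0135 0.1105] z at those [-0.0443 -0.0629]
19.65 [ 0.37998171 -0.18611501  0.04443879] [ 1.79982033e+02 -1.30814248e-02  2.00280762e+01] [-0.15365296  0.35478022  0.19970065] 0.20160080224648608
```

View pics/w27.png

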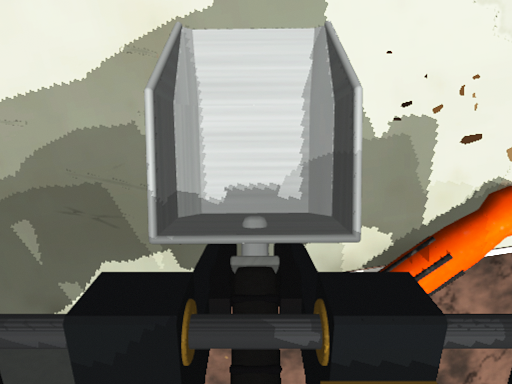

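Rotating as planned (−17° → −11°). Continue down.

Call:
apply_moves --rows '[{"translation": [0,0,6],"roll": 0,"gripper": 0},{"translation": [0,0,12],"roll": 0,"gripper": 0},{"translation": [0,0,17],"roll": 0,"gripper": 0},{"translation": [0,0,17],"roll": 0,"gripper": 0}]' --grip_force 10

```text
clock: 20.15
tcp_pos: [0.3796, -0.1863, 0.0272]
tcp_rot: [-180.0, 0.0, 20.0]
ft_force: [0.6, 0.5, 0.3]
grip_width: 0.201
```

```bash
python3 - <<'E'
from h import *
wpose();s=read_state();print(s['clock'],s['tcp_pos'],s['ft_force'],s['grip_width'])
E
```

```text
floor pitch -1.7 inl 15360 18190 x range [0.0197 0.1072] z at those [-0.0408 -0.0434]
20.2 [ 0.37975427 -0.18640398  0.02744933] [0.32506278 0.10444169 1.01381955] 0.20235501707426815
```

Call:
apply_moves --rows '[{"translation": [0,0,2],"roll": 0,"gripper": 0},{"translation": [0,0,2],"roll": 0,"gripper": 19},{"translation": [0,0,2],"roll": 0,"gripper": 30},{"translation": [0,0,2],"roll": 0,"gripper": 40},{"translation": [0,0,2],"roll": 0,"gripper": 40},{"translation": [0,0,2],"roll": 0,"gripper": 40}]'

```text
clock: 20.8
tcp_pos: [0.3797, -0.1865, 0.0258]
tcp_rot: [180.0, -0.0, 20.0]
ft_force: [-0.7, 0.1, 0.3]
grip_width: 0.453
```

Call:
apply_moves --rows '[{"translation": [0,0,-15],"roll": 0,"gripper": 40},{"translation": [0,0,-45],"roll": 0,"gripper": 40},{"translation": [0,0,-90],"roll": 0,"gripper": 40},{"translation": [0,0,-140],"roll": 0,"gripper": 40},{"translation": [-10,0,-180],"roll": 0,"gripper": 40},{"translation": [-10,0,-180],"roll": 0,"gripper": 40},{"translation": [-10,0,-180],"roll": 0,"gripper": 40}]'

```text
clock: 21.5
tcp_pos: [0.3702, -0.1899, 0.2057]
tcp_rot: [180.0, -0.0, 20.0]
ft_force: [0.2, -1.0, -0.5]
grip_width: 0.453
```

```bash
python3 - <<'E'
from h import *
save('wrist','w28');sidez('d28',110,350,140,380,2.5);sidez('s28',100,330,90,400,2.5,'scene')
p,L=wcloud();s=read_state();G=np.array(s['tcp_pos'])+[0,0,.019]
print(s['clock'],s['tcp_pos'],s['ft_force'],s['grip_width'])
m=(abs(L[...,1])<.03)&(L[...,0]>.035)&(L[...,0]<.11)&(L[...,2]+G[2]<.03)&(L[...,2]+G[2]>-.02)
X=L[m];A=np.c_[X[:,0],X[:,1],np.ones(len(X))];c=np.linalg.lstsq(A,X[:,2]+G[2],rcond=None)[0];print('plane',np.degrees(np.arctan(c[:2])),c[2])
for c in('scene','side'):
    print(c,[(np.round(x['point'],3).tolist(),round(x['score'],2)) for x in place_of(c,'bolt_1')])
    print([(t,np.round(x['point'],3).tolist()) for t in('scoop','scoop_grip','spray_black','bracket','parts_cup') for x in place_of(c,t)[:1]])
E
python3 needle.py
```

```text
21.7 [ 0.3700006  -0.18947232  0.20438819] [-0.06151167 -0.59016693 -0.06317908] 0.45474777479201156
plane [-0.25122061  0.06551472] 0.003400615579379017
scene [([0.614, -0.024, 0.015], 0.66), ([0.649, -0.071, 0.019], 0.59), ([0.657, -0.017, 0.021], 0.59), ([0.625, -0.041, 0.013], 0.48), ([0.594, 0.256, 0.103], 0.47), ([0.657, -0.05, 0.023], 0.47), ([0.613, 0.272, 0.101], 0.46), ([0.575, 0.3, 0.102], 0.42), ([0.659, -0.075, 0.018], 0.42)]
[('scoop', [0.442, -0.166, -0.0]), ('scoop_grip', [0.354, -0.199, 0.066]), ('spray_black', [0.798, 0.144, -0.004]), ('bracket', [0.407, 0.04, -0.001])]
side [([0.577, 0.302, 0.1], 0.62), ([0.652, -0.074, 0.017], 0.61), ([0.613, 0.271, 0.104], 0.52), ([0.594, 0.246, 0.101], 0.51), ([0.657, -0.048, 0.021], 0.51), ([0.643, -0.067, 0.015], 0.44), ([0.621, -0.035, 0.016], 0.42)]
[('scoop', [0.442, -0.162, -0.001]), ('scoop_grip', [0.356, -0.198, 0.059]), ('spray_black', [0.798, 0.145, -0.0]), ('bracket', [0.411, 0.039, -0.004]), ('parts_cup', [0.818, 0.046, 0.001])]
0 normal [-0.6   0.18  0.78] green circle [0.001  0.0001 0.0237]
 red 9 [(254, 4), (33, 6), (38, 8), (41, 10), (43, 13), (38, 20), (39, 23), (40, 25), (41, 27)]
 green 60 [120. 122. 125. 128.] [306. 308. 312. 313.]
cur normal [-0.61  0.18  0.77] green circle [0.0004 0.001  0.0243]
 red 8 [(140, 4), (122, 7), (109, 5), (127, 19), (125, 16), (121, 13), (126, 25), (123, 22)]
 green 44 [131. 137. 142. 148.] [294. 300. 305. 312.]
```

View pics/d28z.png

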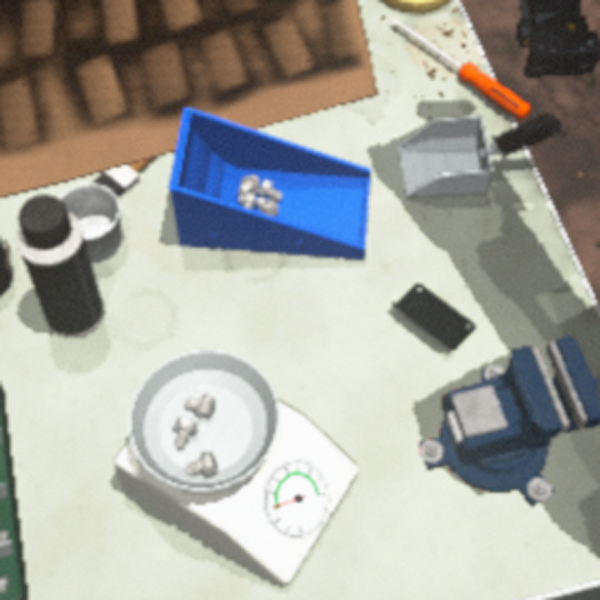

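View pics/w28.png

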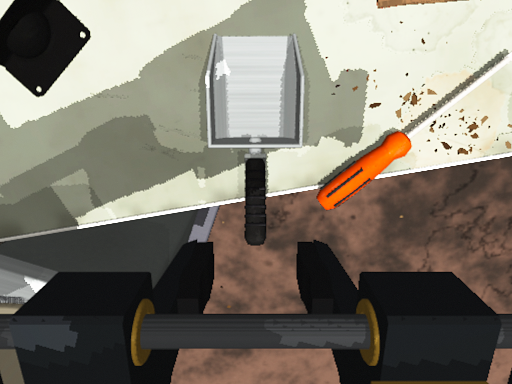

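```bash
python3 - <<'E'
from workcell import robot
print(robot.sign_off())
E
```

```text
the job is handed in; nothing more can be done
None
```

I scooped three bolts out of the blue bin and tipped them into the scale pan. Then I laid the scoop flat on the table, bowl up, and let go of it. I handed the job in at about 22 s of the 72 s allowed; it reports no verdict.

**Last checks, all from camera images:**
- **Needle:** it had turned about 83° (1.45 rad) from its empty position. Three bolts should give 1.41, and the green band begins at 1.30. In the dial image, though, the needle's tip sits right at the start of the green, so the margin is small.
- **Bolts:** three are in the pan and six in the bin. The scene camera found all nine, while the side camera found only seven, missing two in the bin.
- **Scoop:** it lies within about 0.3° of level, with its underside on the table and the gripper well clear of it.
- **Bystanders:** the spray can and bracket are within about 5 mm of their first positions, and so is the cup. That is about the accuracy of the measurement. Only the side camera could confirm the cup.

**What went differently than planned:**
- **Grip slip:** the scoop's handle slid about 35 mm in the fingers during the job. This threw off my first pitch estimate, so I measured again before laying the scoop down.
- **Early tipping:** the bolts rolled out of the scoop earlier than planned, at about level, and one left it near the far side of the pan. All three still landed in the pan.

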